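Cap-height check of specimen pots and locking of the transport carrier

ROBOT

A 6-joint arm with a two-finger parallel gripper is mounted at the origin on the work surface. World frame = base frame: x ahead of the robot, y to its left, z up, the work surface at z = 0. Lengths are in mm, angles in rad, forces in N, time in s.
With the tool pointing down it reaches from about 350 to 875 mm from the base axis. Payload 4.2 kg.
Tool frame: the origin (TCP) lies on the centre line of the jaws, within the pads' length; the fingertips stand 25 mm ahead of it and the grasp point (between the pads) lies 6 mm ahead of it; z points along the fingers, y is the direction in which the jaws open and shut (so a half turn about z gives the same grasp; the last joint's range is limited). The gripper opens to 85 mm and grips with 20 to 120 N. Pads are 22 mm wide; open, the fingers measure 114 mm over their backs; the gripper's body (76 mm by 85 mm) begins 54 mm behind the grasp point. The pads swing forward as they close: fully open they stand 13 mm farther back than shut.
Start: joints at [1.419, 0.385, 0.008, 0, -1.194, -0.259], TCP at [249.556, 572.993, 256.312] pointing down, gripper open.
Joint ranges: [-3.14, 3.14], [-1.21, 2.06], [-1.07, 1.41], [-3.16, 2.05], [-2.99, -0.16], [-3.1, 3.1]. Speed limits (rad/s): [2.79, 2.79, 3.14, 3.14, 3.14, 3.14].

INTERFACE

Orientations are given as a unit quaternion [x, y, z, w].
In Python, from bench import arm gives the robot as it stands.
- The arm moves only by the tool drive_tool, never from a script. Its argument "plan" is a list of rows, each a list of 2 entries, a list of its own where there are three numbers: the shift along the tool's x, y, z in m, then the turn about the tool's z in degrees. A call has 1 to 12 rows; each row shifts and turns the commanded pose from where the row before left it, along the tool's axes as they then stand; what a row does not reach is not made up. A row lasts 1/8 s, in which the tool goes at most 62.5 mm and 10.7 degrees, less where a joint would pass 70% of its speed; a pose out of reach is approached as far as the arm can. A call with a gripper value outside its range is refused whole. "fingers" is the closure, from -1 (fully open) to 1 (shut), so that 0 is half open, set as the call begins (left out, the last holds). The fingers move at their own pace and stop on an object; the grip force is fixed at half the most. Time passes only in rows, so rows that do not move let the fingers close. It gives the time, the measured TCP pose, the force and the opening at its end, in the units of the state.
- arm.read_state(): the state, without advancing time (a new reading comes with each control period).
- arm.get_image(name): name is "scene" or "top" or "wrist"; returns a dict with "image" (480x640x3 uint8, red, green, blue), "K" (3x3 intrinsics, pixels), "R" (3x3) and "t" (3): a world point X has camera coordinates R X + t. Camera axes: x right, y down, z forward; pixel columns grow to the right and rows downward; lengths in mm; the calibration is good to about 2 mm. The wrist camera is an equidistant fisheye: a pixel r from the principal point sees the ray r / f radians off the axis. A picture is of the moment at which its call begins. There is no depth.
- arm.job_done(): hands the job in, once; it reports no verdict.
The state is a dict: "clock": time; "joints": joint angles; "joint_vel": joint speeds; "joint_efforts": joint torques, N m; "position": TCP position; "ee_rot": TCP orientation; "contact_force": force on the tool from outside, world axes, zero at the start; "wrist_torque": the same for the moment, N m; "gripper_width": finger opening in mm.
Only numpy, scipy, OpenCV 4.12 (cv2) and the standard library are available. Lean on these libraries where they do the work, as an engineer would, in place of code of your own. Each camera call takes 0.05 s, during which the arm holds its last target.

TASK

Check the caps of the specimen pots on the blue-grey board: one after another from the left end of the row to the right as the robot sees it, lower the bridge gauge centrally over the pot until its legs stand flat on the board, hold it there a second to read the height on its sprung foot, and after the last one stand the gauge back on its setting stand, over the pillar. Set every pot no taller than 74 mm upright on the floor of the grey transport carrier, one to a pocket, and every taller one (its cap is not screwed home) upright in the aluminium re-capping tray. Then swing the carrier's hold-down bar fully down and lock it with the pin, pushed down to its head through the bar and the lug; leave the other things on the bench where they are.

Things in the scene. Friction and masses are not known exactly. Their poses are not given: they have to be found in the camera images.
- pot1a_mid (a point): Specimen pot in place 1 of the row (1 leftmost, 4 rightmost as the robot sees it); only one of pot1a, pot1b is there. Off-white, round, 42 mm across; white screw cap 44 mm across, 20 mm tall. 70 mm tall with the cap home (cap from 50 to 70 mm), 77 mm if not (57 to 77): gauge it, the name does not tell. Grip across the cap 65 mm above the underside. Point: on its axis, 35 mm above the underside, z up. 60 to 130 g.
- pot1b_mid (a point): Specimen pot in place 1 of the row (1 leftmost, 4 rightmost as the robot sees it); only one of pot1a, pot1b is there. Off-white, round, 42 mm across; white screw cap 44 mm across, 20 mm tall. 70 mm tall with the cap home (cap from 50 to 70 mm), 77 mm if not (57 to 77): gauge it, the name does not tell. Grip across the cap 65 mm above the underside. Point: on its axis, 35 mm above the underside, z up. 60 to 130 g.
- pot2a_mid (a point): Specimen pot in place 2 of the row (1 leftmost, 4 rightmost as the robot sees it); only one of pot2a, pot2b is there. Off-white, round, 42 mm across; white screw cap 44 mm across, 20 mm tall. 70 mm tall with the cap home (cap from 50 to 70 mm), 77 mm if not (57 to 77): gauge it, the name does not tell. Grip across the cap 65 mm above the underside. Point: on its axis, 35 mm above the underside, z up. 60 to 130 g.
- pot2b_mid (a point): Specimen pot in place 2 of the row (1 leftmost, 4 rightmost as the robot sees it); only one of pot2a, pot2b is there. Off-white, round, 42 mm across; white screw cap 44 mm across, 20 mm tall. 70 mm tall with the cap home (cap from 50 to 70 mm), 77 mm if not (57 to 77): gauge it, the name does not tell. Grip across the cap 65 mm above the underside. Point: on its axis, 35 mm above the underside, z up. 60 to 130 g.
- pot3a_mid (a point): Specimen pot in place 3 of the row (1 leftmost, 4 rightmost as the robot sees it); only one of pot3a, pot3b is there, or neither. Off-white, round, 42 mm across; white screw cap 44 mm across, 20 mm tall. 70 mm tall with the cap home (cap from 50 to 70 mm), 77 mm if not (57 to 77): gauge it, the name does not tell. Grip across the cap 65 mm above the underside. Point: on its axis, 35 mm above the underside, z up. 60 to 130 g.
- pot3b_mid (a point): Specimen pot in place 3 of the row (1 leftmost, 4 rightmost as the robot sees it); only one of pot3a, pot3b is there, or neither. Off-white, round, 42 mm across; white screw cap 44 mm across, 20 mm tall. 70 mm tall with the cap home (cap from 50 to 70 mm), 77 mm if not (57 to 77): gauge it, the name does not tell. Grip across the cap 65 mm above the underside. Point: on its axis, 35 mm above the underside, z up. 60 to 130 g.
- pot4a_mid (a point): Specimen pot in place 4 of the row (1 leftmost, 4 rightmost as the robot sees it); only one of pot4a, pot4b is there, or neither. Off-white, round, 42 mm across; white screw cap 44 mm across, 20 mm tall. 70 mm tall with the cap home (cap from 50 to 70 mm), 77 mm if not (57 to 77): gauge it, the name does not tell. Grip across the cap 65 mm above the underside. Point: on its axis, 35 mm above the underside, z up. 60 to 130 g.
- pot4b_mid (a point): Specimen pot in place 4 of the row (1 leftmost, 4 rightmost as the robot sees it); only one of pot4a, pot4b is there, or neither. Off-white, round, 42 mm across; white screw cap 44 mm across, 20 mm tall. 70 mm tall with the cap home (cap from 50 to 70 mm), 77 mm if not (57 to 77): gauge it, the name does not tell. Grip across the cap 65 mm above the underside. Point: on its axis, 35 mm above the underside, z up. 60 to 130 g.
- board: Blue-grey flat receiving board, fixed, 200 (x) x 360 (y) x 6 mm, on which the pots stand in a row along its y axis, about 70 mm apart, place 1 at its +y end. Origin: centre of its underside; its top is 6 mm above that.
- gauge_grip (a point): Loose bridge gauge, 0.5 kg: aluminium legs 10 (x) x 26 (y) mm, centred 38 mm either side of its axis along its x (66 mm clear between), cross-bar 86 x 26 mm (88 to 102 mm above the leg ends), black head block 36 (x) x 30 (y) mm (101 to 159 mm). Grip the head across its 30 mm (along the gauge's y). Point: centre of the head on the axis, 130 mm above the leg ends; z up.
- foot_face (a point): Centre of the underside of the gauge's sliding foot, on the gauge's axis, 85 mm below gauge_grip when the foot is at its lower stop; moves with the foot.
- gauge_foot (a joint): Gauge's sliding foot, a 20 mm steel disc on its axis, sprung down (1.2 N, plus 30 N/m). 0 m at its lower stop, 45 mm above the leg ends; grows as the foot is pushed up, at most 0.036. Legs flat on the board around a pot: pot height = 0.045 + this. A red pointer on the head's front and back moves with it.
- master_top (a point): Setting stand where the gauge is kept, fixed: steel base 106 (x) x 56 (y) x 10 mm with a 24 mm thick pillar rising 45 mm from it. The gauge stands on the base, legs either side of the pillar along the stand's x. Point: middle of the base's top face, on the pillar's axis, 10 mm above the table.
- carrier_mid (a point): Grey transport carrier, fixed: box 66 (x) x 225 (y) mm, walls 41 mm high, dividers 36 mm, four pockets in a row centred at y = -82.5, -27.5, 27.5, 82.5 mm from this point, each 56 (x) x 50 (y) mm. Point: middle of the inner floor, 5 mm above the table. Hinge post at its +y end, pin lug at its -y end.
- bar (a joint): Carrier's steel hold-down bar, hinged at the carrier's +y end, axis along the carrier's x. 0 rad: shut, level over the pockets, running to -y; 1.57 upright; starts open at 1.6 to 1.7, stop 1.72. Stiff (0.28 N m friction): stays where left. 26 mm wide, 6 thick, 300 long. Shut, its underside is 73 mm above the carrier's floor: it passes 70 mm pots and fouls 77 mm ones.
- bar_hinge (a point): Centre of the bar's hinge axis, 76 mm above the carrier's inner floor, on the mid-plane of the bar's thickness. Fixed to the carrier, axes as the carrier's.
- bar_hole (a point): Centre of the upper mouth of the 14 mm hole in the bar's free end (36 mm square eye), 282.5 mm from the hinge; moves with the bar.
- lug_hole (a point): Upper mouth of the 14 mm lock hole through the steel lug (8 mm thick, open below) at the carrier's -y end, 76 mm above the table. With the bar shut its hole lies over this one, the bar's top 8 mm above this point. A like hole in the lug 52 mm to the carrier's +x is for parking the pin.
- pin_head (a point): Loose lock pin, 60 g: steel shank 10 mm thick, 55 mm long, tapered tip, under a black round head 22 mm across, 32 mm tall. Point: centre of the head, 16 mm above the head's underside, 71 mm above the tip; z up along the pin. It starts hanging by its head in the parking hole.
- tray_mid (a point): Aluminium re-capping tray, fixed, 70 (x) x 256 (y) mm, walls 40 mm high and 4 mm thick; inside 62 x 248 mm. The point is the middle of its inner floor, 4 mm above the table; its long side runs along its y.
- timer: White bench timer, 45 x 65 x 20 mm: leave it alone. Origin under its centre.
- marker: Grey marker pen lying on the table, 133 mm long along its x, 15 mm thick: leave it alone. Origin near its middle, on the table.
- reagent: Amber reagent bottle, 56 mm across, 100 mm tall: leave it alone. Origin under its centre.
- dish: Closed clear dish, 92 mm across, 18 mm high: leave it alone. Origin under its centre.
There are look-alikes about, which are no part of the job. What is shaped like the part that bears gauge_grip but green is not meant.

How it is judged (in metres and radians):
On the way, in this order (a step that is already met when the one before it is completed fails the run):
1. the gauge stands flat on the board over the pot in place 1, its foot resting on the cap (((horizontal distance between gauge_grip and pot1a_mid below 0.012 m and z of gauge_grip in the frame of pot1a_mid between 0.092 and 0.098 m and angle between the z axis of gauge_grip and the z axis of pot1a_mid, either way round below 0.035 rad and z of foot_face in the frame of pot1a_mid between 0.033 and 0.037 m) or (horizontal distance between gauge_grip and pot1b_mid below 0.012 m and z of gauge_grip in the frame of pot1b_mid between 0.092 and 0.098 m and angle between the z axis of gauge_grip and the z axis of pot1b_mid, either way round below 0.035 rad and z of foot_face in the frame of pot1b_mid between 0.04 and 0.044 m))), for 0.4 s.
2. the gauge stands flat on the board over the pot in place 2, its foot resting on the cap (((horizontal distance between gauge_grip and pot2a_mid below 0.012 m and z of gauge_grip in the frame of pot2a_mid between 0.092 and 0.098 m and angle between the z axis of gauge_grip and the z axis of pot2a_mid, either way round below 0.035 rad and z of foot_face in the frame of pot2a_mid between 0.04 and 0.044 m) or (horizontal distance between gauge_grip and pot2b_mid below 0.012 m and z of gauge_grip in the frame of pot2b_mid between 0.092 and 0.098 m and angle between the z axis of gauge_grip and the z axis of pot2b_mid, either way round below 0.035 rad and z of foot_face in the frame of pot2b_mid between 0.033 and 0.037 m))), for 0.4 s.
3. the gauge stands flat on the board over the pot in place 3, its foot resting on the cap (((horizontal distance between gauge_grip and pot3a_mid below 0.012 m and z of gauge_grip in the frame of pot3a_mid between 0.092 and 0.098 m and angle between the z axis of gauge_grip and the z axis of pot3a_mid, either way round below 0.035 rad and z of foot_face in the frame of pot3a_mid between 0.04 and 0.044 m) or (horizontal distance between gauge_grip and pot3b_mid below 0.012 m and z of gauge_grip in the frame of pot3b_mid between 0.092 and 0.098 m and angle between the z axis of gauge_grip and the z axis of pot3b_mid, either way round below 0.035 rad and z of foot_face in the frame of pot3b_mid between 0.033 and 0.037 m))), for 0.4 s.
4. the gauge stands flat on the board over the pot in place 4, its foot resting on the cap (((horizontal distance between gauge_grip and pot4a_mid below 0.012 m and z of gauge_grip in the frame of pot4a_mid between 0.092 and 0.098 m and angle between the z axis of gauge_grip and the z axis of pot4a_mid, either way round below 0.035 rad and z of foot_face in the frame of pot4a_mid between 0.033 and 0.037 m) or (horizontal distance between gauge_grip and pot4b_mid below 0.012 m and z of gauge_grip in the frame of pot4b_mid between 0.092 and 0.098 m and angle between the z axis of gauge_grip and the z axis of pot4b_mid, either way round below 0.035 rad and z of foot_face in the frame of pot4b_mid between 0.04 and 0.044 m))), for 0.4 s.
At the end, for the whole second after the job is handed in: 70 mm pots upright (0.1 rad) on the carrier's pocket floors, 77 mm pots upright on the tray's floor; bar below 0.03 rad; pin upright (0.15), within 10 mm of the lock hole's axis, its head within 6 mm of the bar; gauge upright on its stand within 15 mm of the pillar's axis (x of pot1a_mid in the frame of carrier_mid between -0.02 and 0.02 m and y of pot1a_mid in the frame of carrier_mid between -0.112 and 0.112 m and z of pot1a_mid in the frame of carrier_mid between 0.03 and 0.04 m and angle between each of pot1a_mid, pot1b_mid, pot2a_mid, pot2b_mid, pot3a_mid, pot3b_mid, pot4a_mid, pot4b_mid's own z axis and vertical below 0.1 rad and x of pot1b_mid in the frame of tray_mid between -0.03 and 0.03 m and y of pot1b_mid in the frame of tray_mid between -0.12 and 0.12 m and z of pot1b_mid in the frame of tray_mid between 0.03 and 0.04 m and x of pot2a_mid in the frame of tray_mid between -0.03 and 0.03 m and y of pot2a_mid in the frame of tray_mid between -0.12 and 0.12 m and z of pot2a_mid in the frame of tray_mid between 0.03 and 0.04 m and x of pot2b_mid in the frame of carrier_mid between -0.02 and 0.02 m and y of pot2b_mid in the frame of carrier_mid between -0.112 and 0.112 m and z of pot2b_mid in the frame of carrier_mid between 0.03 and 0.04 m and x of pot3a_mid in the frame of tray_mid between -0.03 and 0.03 m and y of pot3a_mid in the frame of tray_mid between -0.12 and 0.12 m and z of pot3a_mid in the frame of tray_mid between 0.03 and 0.04 m and x of pot3b_mid in the frame of carrier_mid between -0.02 and 0.02 m and y of pot3b_mid in the frame of carrier_mid between -0.112 and 0.112 m and z of pot3b_mid in the frame of carrier_mid between 0.03 and 0.04 m and x of pot4a_mid in the frame of carrier_mid between -0.02 and 0.02 m and y of pot4a_mid in the frame of carrier_mid between -0.112 and 0.112 m and z of pot4a_mid in the frame of carrier_mid between 0.03 and 0.04 m and x of pot4b_mid in the frame of tray_mid between -0.03 and 0.03 m and y of pot4b_mid in the frame of tray_mid between -0.12 and 0.12 m and z of pot4b_mid in the frame of tray_mid between 0.03 and 0.04 m and value of joint bar below 0.03 rad and horizontal distance between pin_head and lug_hole below 0.01 m and z of pin_head in the frame of lug_hole between 0.018 and 0.03 m and angle between pin_head's own z axis and vertical below 0.15 rad and horizontal distance between bar_hole and pin_head below 0.012 m and horizontal distance between gauge_grip and master_top below 0.015 m and z of gauge_grip in the frame of master_top between 0.126 and 0.134 m and angle between gauge_grip's own z axis and vertical below 0.05 rad); the robot touches nothing.
It fails at once if the timer is disturbed (moved more than 30 mm) (distance of timer from where it was at the start of the episode above 0.03 m).
It fails at once if the marker is disturbed (moved more than 30 mm) (distance of marker from where it was at the start of the episode above 0.03 m).
It fails at once if the reagent is disturbed (moved more than 30 mm) (distance of reagent from where it was at the start of the episode above 0.03 m).
It fails at once if the dish is disturbed (moved more than 30 mm) (distance of dish from where it was at the start of the episode above 0.03 m).
It fails at once if the gauge is tipped over (angle between gauge_grip's own z axis and vertical above 0.6 rad).
Of pot1a, pot1b only 1 to 1 are there at a start; the rules pass over those that are not, and their reading is None.
Of pot2a, pot2b only 1 to 1 are there at a start; the rules pass over those that are not, and their reading is None.
Of pot3a, pot3b only 1 to 1 are there at a start; the rules pass over those that are not, and their reading is None.
Of pot4a, pot4b only 1 to 1 are there at a start; the rules pass over those that are not, and their reading is None.
Of pot3a, pot3b, pot4a, pot4b only 1 to 4 are there at a start; the rules pass over those that are not, and their reading is None.
At some moment in a run one of pot1a, pot1b, pot2a, pot2b, pot3a, pot3b, pot4a, pot4b may be knocked a few centimetres aside while the robot is not near it.
It also fails if it takes over 210 s, if anything falls off the work surface, if the arm or the gripper's body presses on something with over 40 N, if the wrist force passes 120 N, or if a joint passes its speed limit or range.

## Working session

There is one attempt and no reset: what is moved stays moved. The work goes in short steps, Python scripts to look and compute and a tool call to move; the robot and the scene stay as the last step left them, time stands still between calls to the robot, and variables do not carry over. Pictures are saved under pics/ and viewed, and the job is handed in when it is done.

Besides the shell and the picture viewer there is one more tool, called after "Request:" by a JSON object that holds its "method" and its "body". drive_tool: Moves the arm, as the interface text tells. Its arguments: {"type":"object","properties":{"plan":{"type":"array"},"fingers":{"type":"number"}},"required":["plan"]}

```bash
mkdir -p pics; ls
python3 - <<'E'
from bench import arm
import cv2
s=arm.read_state(); print(s)
for n in ("scene","top","wrist"):
    d=arm.get_image(n); cv2.imwrite(f"pics/{n}0.png",d["image"][:,:,::-1]); print(n,d["K"],d["R"],d["t"])
E
```

```text
pics
{'clock': 0.0, 'joints': array([ 1.41860789e+00,  3.85558154e-01,  6.63366797e-03, -5.15103735e-04,
       -1.19400435e+00, -2.58635759e-01]), 'joint_vel': array([-0.00075243,  0.00037079,  0.00180062, -0.00071298, -0.00029951,
        0.00040947]), 'joint_efforts': array([-1.70599462e-03, -3.92288268e+01,  1.88406676e+01,  4.18607891e+00,
       -4.58289942e-03, -3.75260100e-06]), 'position': array([249.34763613, 572.52831672, 255.22124255]), 'ee_rot': array([ 9.78957041e-01, -2.04063512e-01, -1.82321287e-04,  1.07747804e-03]), 'contact_force': array([0.43558755, 0.21213379, 0.2860345 ]), 'wrist_torque': array([0.01178119, 0.01433363, 0.03890767]), 'gripper_width': 85.29201928899958}
scene [[433.87751832   0.         327.30730082]
 [  0.         433.87751832 244.43720521]
 [  0.           0.           1.        ]] [[ 0.69643703  0.71756972  0.00831638]
 [ 0.42742555 -0.40547302 -0.80802168]
 [-0.57643982  0.56629085 -0.58909406]] [-401.97122236 -114.86054211 1126.8566734 ]
top [[483.76504502   0.         319.07103269]
 [  0.         483.76504502 241.46115898]
 [  0.           0.           1.        ]] [[ 0.02413311 -0.99934132  0.02710205]
 [-0.9851998  -0.02837608 -0.16904481]
 [ 0.16970251 -0.02262136 -0.98523567]] [   7.40783941  531.59831809 1087.95982   ]
wrist [[371.64829954   0.         323.08970736]
 [  0.         371.64829954 239.12720315]
 [  0.           0.           1.        ]] [[-0.39960949 -0.91668367  0.001816  ]
 [-0.87430598  0.38172969  0.29978574]
 [-0.27550192  0.11820948 -0.95400483]] [624.14648538 -39.77691823 379.68847717]
```

View pics/scene0.png

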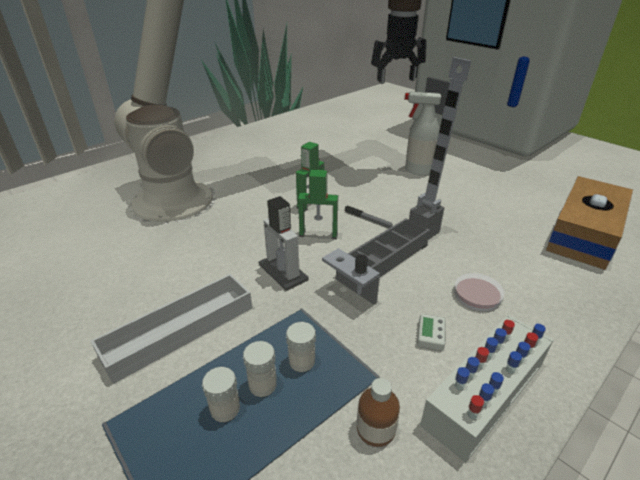

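View pics/top0.png

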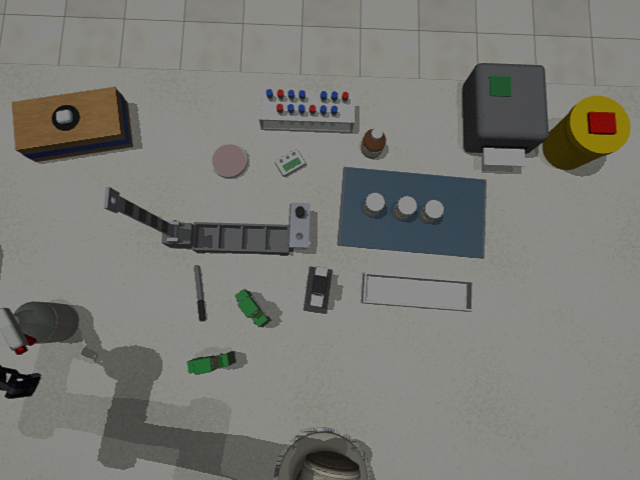

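View pics/wrist0.png

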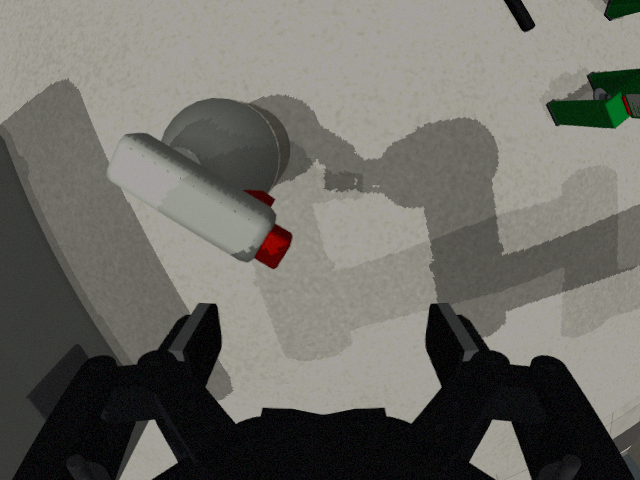

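```bash
cat > h.py <<'E'
import numpy as np, cv2
from bench import arm
def get(n,save=None):
    d=arm.get_image(n); d["name"]=n; d["img"]=d["image"][:,:,::-1].copy()
    if save: cv2.imwrite(f"pics/{save}.png",d["img"])
    return d
def proj(d,X):
    X=np.atleast_2d(X).astype(float); c=X@np.array(d["R"]).T+np.array(d["t"]); K=d["K"]
    if d["name"]=="wrist":
        r=np.hypot(c[:,0],c[:,1]); th=np.arctan2(r,c[:,2]); s=np.where(r>1e-9,th/np.maximum(r,1e-9),0)
        return np.c_[K[0,0]*c[:,0]*s+K[0,2],K[1,1]*c[:,1]*s+K[1,2]]
    return np.c_[K[0,0]*c[:,0]/c[:,2]+K[0,2],K[1,1]*c[:,1]/c[:,2]+K[1,2]]
def ray(d,uv):
    K=d["K"]; x=(uv[0]-K[0,2])/K[0,0]; y=(uv[1]-K[1,2])/K[1,1]
    if d["name"]=="wrist":
        th=np.hypot(x,y); v=np.array([np.sin(th)*x/max(th,1e-9),np.sin(th)*y/max(th,1e-9),np.cos(th)])
    else: v=np.array([x,y,1.])
    R=np.array(d["R"]); return -R.T@np.array(d["t"]), R.T@v/np.linalg.norm(v)
def atz(d,uv,z):
    o,v=ray(d,uv); return o+v*(z-o[2])/v[2]
def crop(d,box,k,name):
    u0,v0,u1,v1=box; c=cv2.resize(d["img"][v0:v1,u0:u1],None,fx=k,fy=k,interpolation=cv2.INTER_CUBIC)
    for u in range((u0//10+1)*10,u1,10): cv2.putText(c,str(u),((u-u0)*k,8),0,.3,(0,255,255),1) if u%20==0 else 0; cv2.line(c,((u-u0)*k,10),((u-u0)*k,14),(0,255,255))
    for v in range((v0//10+1)*10,v1,10): cv2.putText(c,str(v),(0,(v-v0)*k+3),0,.3,(0,255,255),1)
    cv2.imwrite(f"pics/{name}.png",c)
E
python3 - <<'E'
from h import *
d=get("top")
crop(d,(160,170,320,280),5,"t1"); crop(d,(330,160,490,280),5,"t2")
s=get("scene"); crop(s,(250,180,450,310),4,"s1"); crop(s,(90,270,390,480),2,"s2")
crop(d,(180,255,340,375),5,"t3")
E
```

```text
(no output)
```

View pics/t1.png

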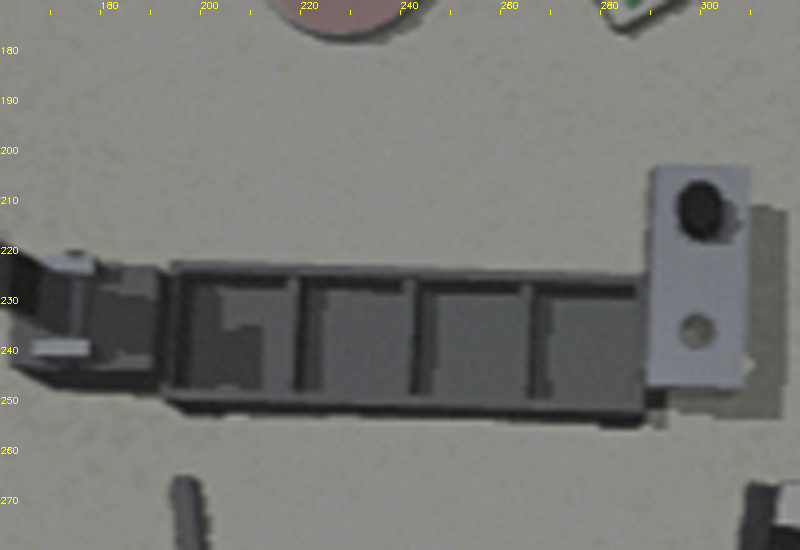

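View pics/t2.png

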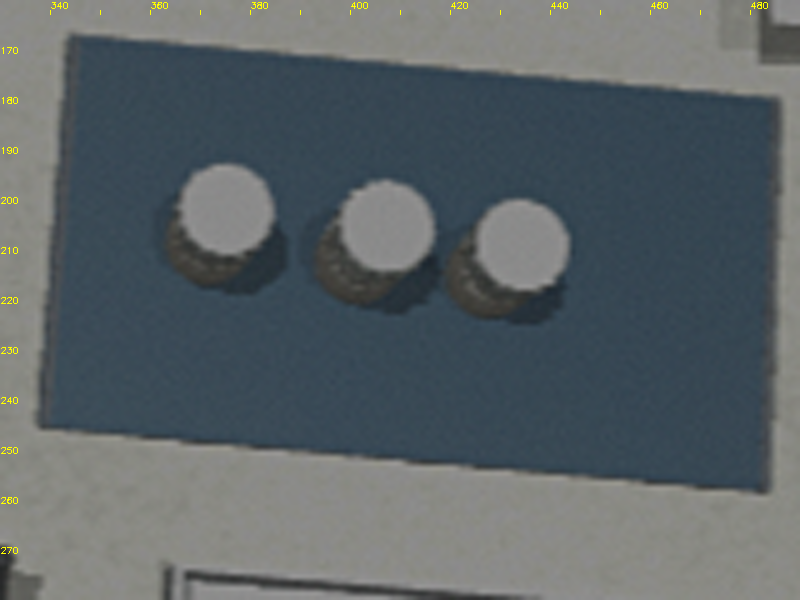

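View pics/t3.png

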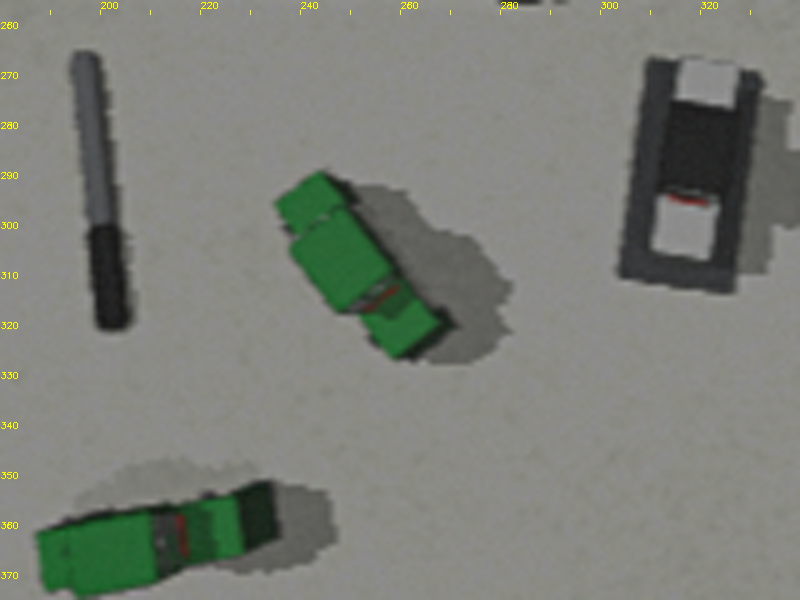

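View pics/s1.png

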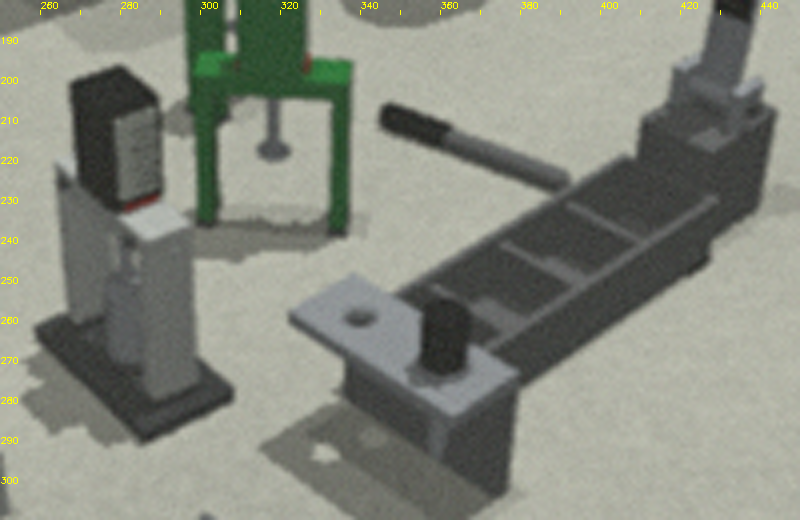

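View pics/s2.png

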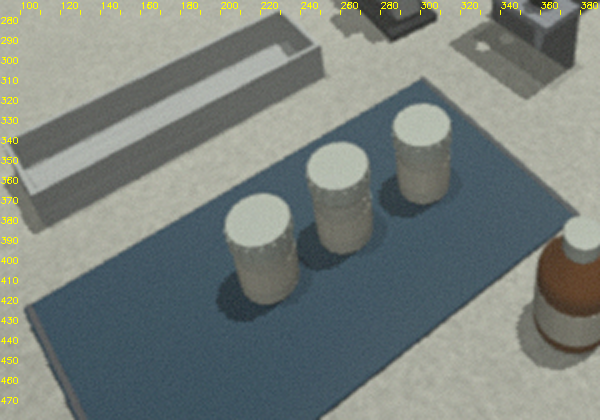

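```bash
cat > fit.py <<'E'
from h import *
from scipy.optimize import least_squares
def fitpose(obs, p0, n=3):
    # obs: list of (d, local xyz, uv); p=(x,y,yaw)
    def f(p):
        c,s=np.cos(p[2]),np.sin(p[2]); r=[]
        for d,L,uv in obs:
            W=[p[0]+c*L[0]-s*L[1],p[1]+s*L[0]+c*L[1],L[2]]
            r+=list((proj(d,W)[0]-uv))
        return r
    o=least_squares(f,p0,loss="soft_l1"); return o.x, np.array(f(o.x)).reshape(-1,2).round(1)
E
python3 - <<'E'
from fit import *
d=get("top");s=get("scene")
P=lambda n,p,r:print(n,p.round(3),r.tolist())
P("board",*fitpose([(d,(100,180,6),(344,167)),(d,(100,-180,6),(485.8,179.6)),(d,(-100,-180,6),(483.6,258.4)),(d,(-100,180,6),(338,245.4)),(s,(-100,-180,6),(108,425)),(s,(100,180,6),(378,376)),(s,(-100,180,6),(302,310))],(560,-200,0)))
P("stand",*fitpose([(d,(53,28,10),(309.4,266.4)),(d,(53,-28,10),(332.4,269.4)),(d,(-53,-28,10),(327,313.6)),(d,(-53,28,10),(303.8,310.4)),
 (s,(-53,-28,10),(258,263)),(s,(53,-28,10),(285,289)),(s,(53,28,10),(307,278))],(400,-30,0)))
# lug: hole, parking hole (pin) 52 to +x; 
print("lughole",atz(d,(299.4,236.4),76).round(1),atz(s,(337.5,259),76).round(1))
for a,b in (((290.6,203.4),76),((310,203.2),76),((308.6,247.4),76),((289.4,247),76),((194,222.4),46),((193,248),46)): print(atz(d,a,b).round(1))
for a,b in (((319.5,259),76),((338,248.5),76),((379.5,273),76),((363,285),76),((355,258.5),108)): print("s",atz(s,a,b).round(1))
# pots
for a,c in (((375.4,201.8),(301,333)),((407.4,205),(259.5,353)),((434.5,208.8),(219.5,380))):
    o1,v1=ray(d,a);o2,v2=ray(s,c)
    A=np.c_[v1,-v2]; t=np.linalg.lstsq(A,o2-o1,rcond=None)[0]; print("pot",((o1+v1*t[0]+o2+v2*t[1])/2).round(1),np.linalg.norm(o1+v1*t[0]-o2-v2*t[1]).round(1), atz(d,a,79.5).round(1))
crop(d,(355,265,480,320),6,"t4")
crop(d,(290,255,345,325),8,"t5")
E
```

```text
board [ 6.19814e+02 -2.08959e+02 -6.00000e-02] [[-0.7, -0.9], [0.6, -0.7], [0.8, -0.6], [-0.9, -0.5], [-8.5, -1.5], [1.1, -0.0], [-1.1, -2.6]]
stand [ 4.22067e+02  1.96260e+01 -1.05000e-01] [[0.2, -0.7], [0.4, -0.6], [0.2, -0.5], [-0.1, -0.4], [-1.7, -2.0], [-0.6, -1.1], [0.8, -1.5]]
lughole [536.3  67.3  76. ] [537.1  64.5  76. ]
[613.   89.9  76. ]
[614.9  45.3  76. ]
[511.5  45.6  76. ]
[511.2  89.2  76. ]
[567.9 315.2  46. ]
[507.3 313.4  46. ]
s [514.   40.2  76. ]
s [514.7  88.5  76. ]
s [617.6  90.2  76. ]
s [618.9  44.7  76. ]
s [585.5  58.1 108. ]
pot [ 624.6 -105.3   73.1] 3.2 [ 622.  -105.6   79.5]
pot [ 617.4 -178.1   80.7] 3.6 [ 616.7 -179.9   79.5]
pot [ 611.9 -242.7   73.6] 3.7 [ 609.6 -242.8   79.5]
```

View pics/t4.png

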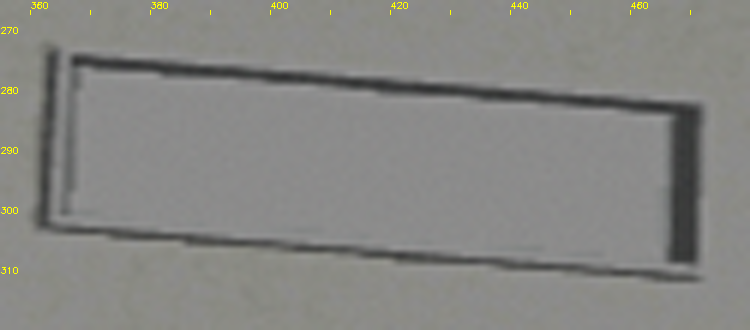

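View pics/t5.png

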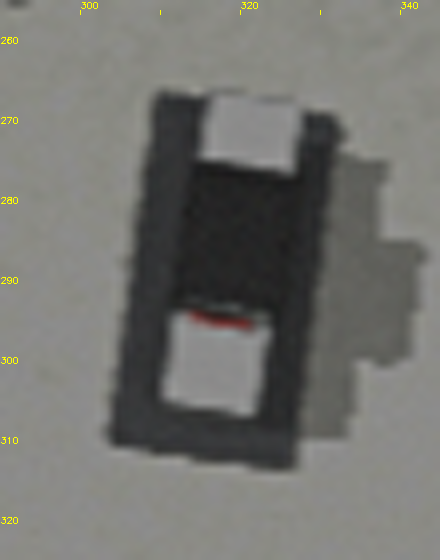

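```bash
cat > go.py <<'E'
import sys
from h import *
from scipy.spatial.transform import Rotation as Ro
def go(x,y,z,yaw=None):
    "yaw = world angle of tool x (deg)"
    s=arm.read_state(); R=Ro.from_quat(s["ee_rot"]).as_matrix(); d=R.T@(np.array([x,y,z])-s["position"])
    ax=np.degrees(np.arctan2(R[1,0],R[0,0]))
    print("t",round(s["clock"],2),"pos",s["position"].round(1),"ax",ax.round(2),"tilt",np.degrees(np.arccos(-R[2,2])).round(2),"w",round(s["gripper_width"],1),"F",s["contact_force"].round(1))
    print("delta tool mm",d.round(1),"dist",np.linalg.norm(d).round(1), "turn", None if yaw is None else -round((yaw-ax+180)%360-180,2))
if __name__=="__main__": go(*map(float,sys.argv[1:]))
E
python3 go.py 410 20 260 -6
```

```text
t 0.35 pos [249.5 572.9 256.1] ax -23.54 tilt 0.03 w 85.6 F [0.8 0.1 0.1]
delta tool mm [367.9 442.8  -3.7] dist 575.7 turn -17.54
```

Request:
{"method": "drive_tool", "body": {"plan": [[[0.031,0.037,-0.001],0],[[0.031,0.037,-0.001],0],[[0.031,0.037,-0.001],0],[[0.031,0.037,0],0],[[0.031,0.037,0],0],[[0.031,0.037,0],0],[[0.031,0.037,0],0],[[0.031,0.037,0],0],[[0.03,0.037,0],0],[[0.03,0.037,0],0],[[0.03,0.037,0],0],[[0.03,0.036,0],0]]}}

```text
clock: 1.85
position: [410.2, 18.4, 259.7]
ee_rot: [0.979, -0.204, 0.001, -0.0]
contact_force: [0.1, 0.7, -0.5]
gripper_width: 85.4
```

Request:
{"method": "drive_tool", "body": {"plan": [[[0,0,0],-8.75],[[0,0,0],-8.75],[[0,0,0],0],[[0,0,0],0]]}}

```text
clock: 2.35
position: [410.0, 20.0, 259.4]
ee_rot: [0.999, -0.054, 0.0, -0.0]
contact_force: [-0.7, -0.0, 0.8]
gripper_width: 85.1
```

Run:
```python
from h import *
from go import go
go(412,20,260,-6)
w=get("wrist","w1")
for p in [(422,19.6,169),(422,19.6,140),(440,19.6,169),(404,19.6,169)]: print(p,proj(w,p).round(1))
print(w["R"],w["t"])
```

```text
t 2.35 pos [410.   20.  259.4] ax -6.15 tilt 0.01 w 85.1 F [-0.7 -0.   0.8]
delta tool mm [ 2.  -0.2 -0.6] dist 2.1 turn -0.15
(422, 19.6, 169) [[322.  237.1]]
(422, 19.6, 140) [[322.2 224.2]]
(440, 19.6, 169) [[318.6 207.3]]
(404, 19.6, 169) [[325.3 265.6]]
[[-1.07180036e-01 -9.94239557e-01 -3.78285318e-04]
 [-9.48562858e-01  1.02142028e-01  2.99658990e-01]
 [-2.97894183e-01  3.24762887e-02 -9.54046302e-01]] [ 64.15599142 346.47227784 504.05095071]
```

View pics/w1.png

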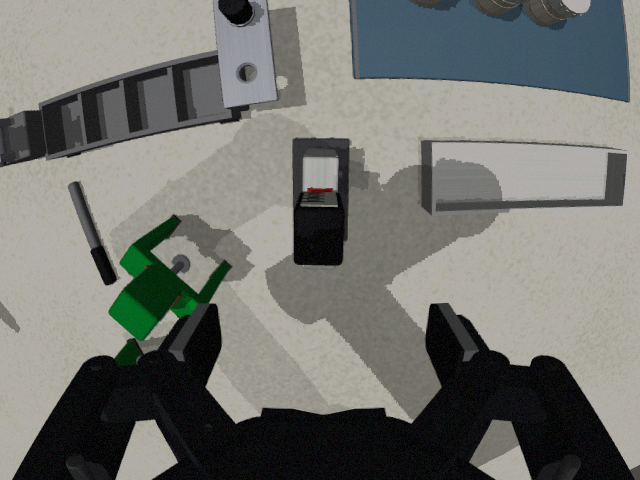

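Run:
```python
from h import *
w=get("wrist")
crop(w,(280,130,360,280),4,"w1c")
for uv in [(294.5,206.5),(343.5,207.5),(342,265),(296,264.5),(319,235.8)]: print(atz(w,uv,169).round(1))
```

```text
[442.   33.4 169. ]
[438.4   5.5 169. ]
[403.3   9.6 169. ]
[406.5  37.1 169. ]
[423.   21.3 169. ]
```

View pics/w1c.png

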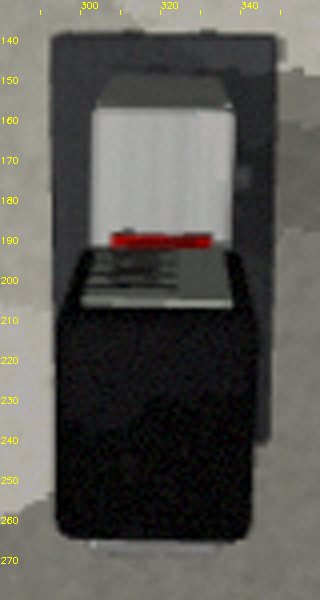

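```bash
python3 go.py 422.5 21.3 148 -6.3
```

```text
t 2.45 pos [410.   20.1 259.4] ax -6.08 tilt 0.01 w 85.6 F [-0.4  0.1  0.4]
delta tool mm [ 12.3  -2.5 111.4] dist 112.1 turn 0.22
```

Request:
{"method": "drive_tool", "body": {"plan": [[[0.0123,-0.0025,0],0.2],[[0,0,0.031],0],[[0,0,0.03],0],[[0,0,0.03],0],[[0,0,0.02],0],[[0,0,0],0],[[0,0,0],0]]}}

```text
clock: 3.32
position: [423.6, 21.4, 149.0]
ee_rot: [0.999, -0.054, 0.001, -0.0]
contact_force: [0.9, 0.0, -0.6]
gripper_width: 85.5
```

Run:
```python
from h import *
from go import go
go(422.5,21.3,148,-6.3)
w=get("wrist","w2")
```

```text
t 3.33 pos [423.6  21.4 149. ] ax -6.23 tilt 0.08 w 85.5 F [ 0.9  0.  -0.6]
delta tool mm [-1.1  0.2  1. ] dist 1.5 turn 0.07
```

View pics/w2.png

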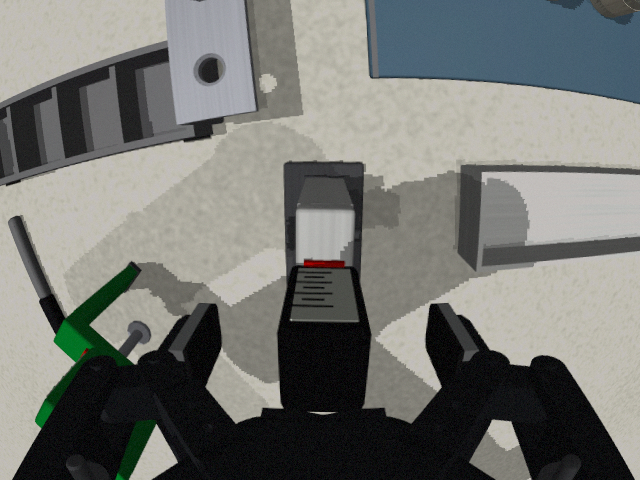

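Request:
{"method": "drive_tool", "body": {"plan": [[[0,0,0],0],[[0,0,0],0],[[0,0,0],0],[[0,0,0],0],[[0,0,0],0],[[0,0,0],0],[[0,0,0],0]], "fingers": 1}}

```text
clock: 4.25
position: [422.8, 21.2, 148.7]
ee_rot: [0.999, -0.054, 0.0, -0.0]
contact_force: [-1.6, 0.9, 5.0]
gripper_width: 29.2
```

```bash
python3 go.py 423 21.3 270 -6.3
```

```text
t 4.25 pos [422.8  21.2 148.7] ax -6.22 tilt 0.05 w 29.2 F [-1.6  0.9  5. ]
delta tool mm [ 2.000e-01 -1.000e-01 -1.213e+02] dist 121.3 turn 0.08
```

Request:
{"method": "drive_tool", "body": {"plan": [[[0,0,-0.005],0],[[0,0,-0.03],0],[[0,0,-0.04],0],[[0,0,-0.04],0],[[0,0,0],0]]}}

```text
clock: 4.88
position: [423.4, 21.5, 265.0]
ee_rot: [0.999, -0.054, 0.002, -0.001]
contact_force: [-0.2, 0.0, -5.4]
gripper_width: 29.5
```

```bash
python3 go.py 520 -170 264 -6.3
```

```text
t 4.88 pos [423.4  21.5 265. ] ax -6.24 tilt 0.31 w 29.5 F [-0.2  0.  -5.4]
delta tool mm [116.8 179.9   1. ] dist 214.5 turn 0.06
```

Request:
{"method": "drive_tool", "body": {"plan": [[[0.015,0.022,0],0],[[0.025,0.038,0],0],[[0.025,0.038,0],0],[[0.025,0.038,0],0],[[0.018,0.028,0],0],[[0.009,0.016,0],0],[[0,0,0],0],[[0,0,0],0]]}}

```text
clock: 5.88
position: [518.3, -169.8, 262.2]
ee_rot: [0.999, -0.054, -0.001, -0.0]
contact_force: [-0.7, -0.7, -4.6]
gripper_width: 29.1
```

Run:
```python
from h import *
from go import go
go(520,-170,264,-6.3)
w=get("wrist","w3")
for p in [(623,-105,76),(617,-179,76),(611,-242.7,76),(617,-179,83)]: print(proj(w,p).round(1))
```

```text
t 5.88 pos [ 518.3 -169.8  262.2] ax -6.22 tilt 0.15 w 29.1 F [-0.7 -0.7 -4.6]
delta tool mm [ 1.7 -0.  -1.8] dist 2.5 turn 0.08
[[230.7 102.7]]
[[321.6  97.4]]
[[400.5  98.2]]
[[321.6  96.7]]
```

View pics/w3.png

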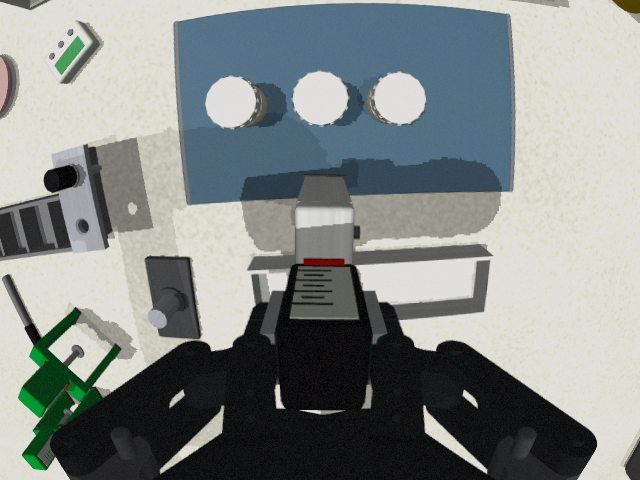

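```bash
cat > caps.py <<'E'
from h import *
def caps(w,vmax=None,thr=195,lo=500,hi=4000,box=None):
    g=w["img"].min(2); m=(g>thr).astype(np.uint8)
    if box: b=np.zeros_like(m); b[box[1]:box[3],box[0]:box[2]]=1; m*=b
    n,l,st,c=cv2.connectedComponentsWithStats(m)
    return [(c[i].round(1),st[i][4],st[i][:4]) for i in range(1,n) if lo<st[i][4]<hi]
E
python3 - <<'E'
from caps import *
w=get("wrist")
for c,a,b in caps(w,box=(185,20,500,180)):
    print(c,a,b,atz(w,c,76).round(1),atz(w,c,83).round(1))
st=proj(w,[(422,19.6,55)]); print(st)
E
```

```text
[320.1  98.2] 2237 [293  72  55  53] [ 616.9 -177.6   76. ] [ 616.4 -177.6   83. ]
[399.5  98.3] 2010 [374  73  52  52] [ 611.4 -241.8   76. ] [ 611.  -240.3   83. ]
[230.6 102.1] 1950 [206  77  50  51] [ 623.9 -104.6   76. ] [ 623.2 -106.3   83. ]
[[158.75905434 318.58264992]]
```

```bash
python3 go.py 623.9 -104.6 262 -6.3
```

```text
t 5.97 pos [ 518.7 -169.7  263. ] ax -6.18 tilt 0.05 w 29.3 F [-0.8 -0.4 -4.2]
delta tool mm [ 97.6 -76.    1. ] dist 123.7 turn 0.12
```

Request:
{"method": "drive_tool", "body": {"plan": [[[0.014,-0.011,0],0],[[0.028,-0.022,0],0],[[0.028,-0.022,0],0],[[0.018,-0.014,0],0],[[0.0096,-0.007,0],0],[[0,0,0.02],0],[[0,0,0.02],0],[[0,0,0],0],[[0,0,0],0],[[0,0,0],0]]}}

```text
clock: 7.22
position: [625.2, -105.7, 224.8]
ee_rot: [0.999, -0.054, 0.001, -0.0]
contact_force: [-0.0, 0.2, -4.8]
gripper_width: 29.2
```

Run:
```python
from h import *
from go import go
go(623.9,-104.6,145,-6.3)
s=get("scene"); crop(s,(220,250,400,390),4,"s4")
s=get("wrist","w4")
```

```text
t 7.22 pos [ 625.2 -105.7  224.8] ax -6.23 tilt 0.15 w 29.2 F [-0.   0.2 -4.8]
delta tool mm [-1.6 -0.9 79.8] dist 79.8 turn 0.07
```

View pics/s4.png

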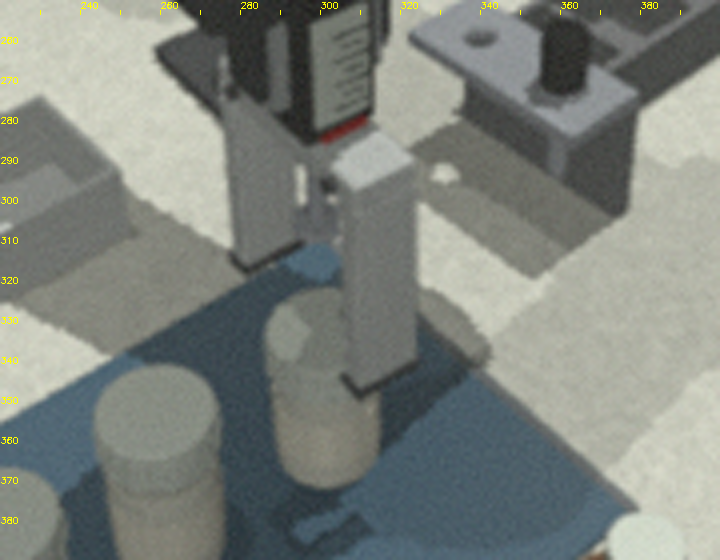

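View pics/w4.png

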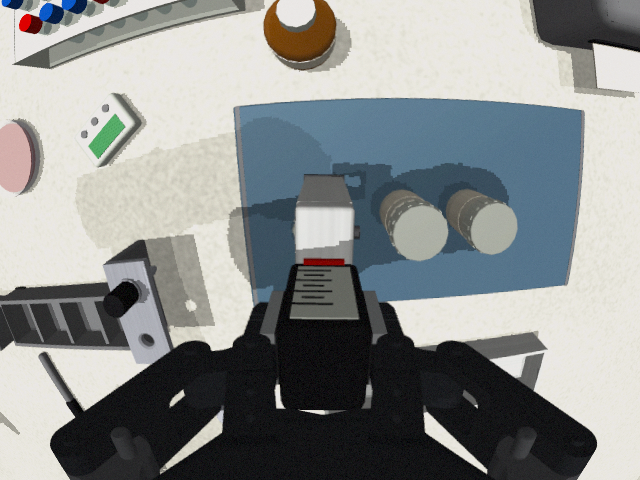

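Request:
{"method": "drive_tool", "body": {"plan": [[[-0.001,-0.001,0.02],0],[[0,0,0.025],0],[[0,0,0.015],0],[[0,0,0.01],0],[[0,0,0.006],0],[[0,0,0],0],[[0,0,0.0015],0],[[0,0,0.0015],0],[[0,0,0],0]]}}

```text
clock: 8.45
position: [623.9, -104.6, 144.9]
ee_rot: [0.999, -0.054, 0.0, 0.0]
contact_force: [-1.6, 0.6, -0.7]
gripper_width: 29.4
```

Run:
```python
from h import *
from go import go
go(623.9,-104.6,145,-6.3)
s=get("scene"); crop(s,(240,260,380,390),5,"s5")
s=get("top"); crop(s,(330,160,460,240),6,"t6")
```

```text
t 8.45 pos [ 623.9 -104.6  144.9] ax -6.23 tilt 0.05 w 29.4 F [-1.6  0.6 -0.7]
delta tool mm [-0.   0.1 -0.1] dist 0.1 turn 0.07
```

View pics/s5.png

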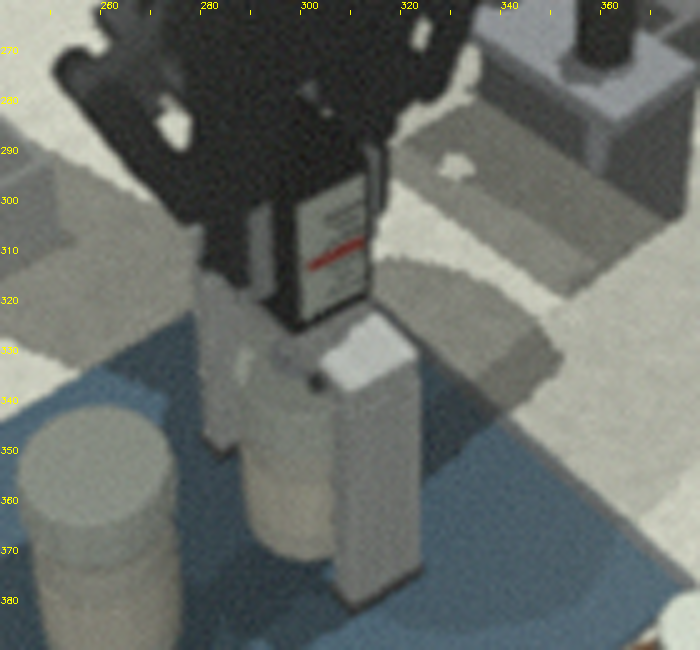

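View pics/t6.png

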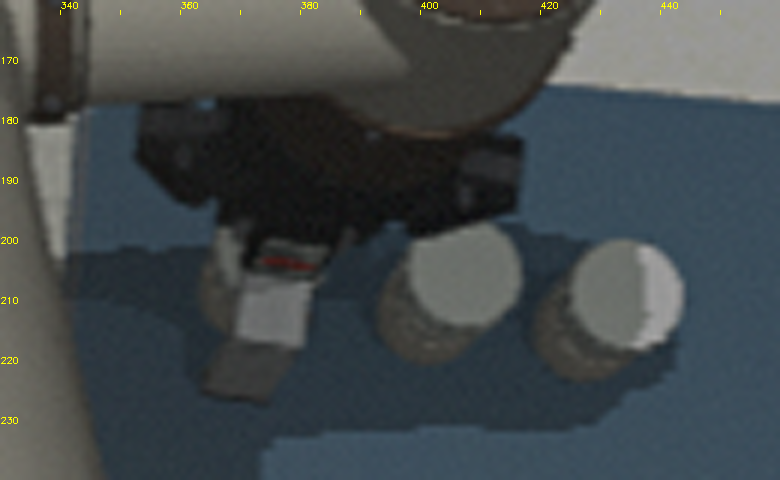

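Request:
{"method": "drive_tool", "body": {"plan": [[[0,0,0.001],0],[[0,0,0.001],0],[[0,0,0],0],[[0,0,0],0],[[0,0,0],0],[[0,0,0],0],[[0,0,0],0],[[0,0,0],0],[[0,0,0],0],[[0,0,0],0]]}}

```text
clock: 9.8
position: [623.9, -104.6, 144.9]
ee_rot: [0.999, -0.054, 0.001, 0.0]
contact_force: [-4.8, 2.2, 8.8]
gripper_width: 29.6
```

Run:
```python
from h import *
from go import go
go(623.9,-104.6,145,-6.3)
s=get("scene","s6f"); crop(s,(270,270,350,390),6,"s6")
s=get("wrist"); crop(s,(260,160,390,320),4,"w6")
```

```text
t 9.8 pos [ 623.9 -104.6  144.9] ax -6.19 tilt 0.1 w 29.6 F [-4.8  2.2  8.8]
delta tool mm [-0.   0.  -0.1] dist 0.1 turn 0.11
```

View pics/s6.png

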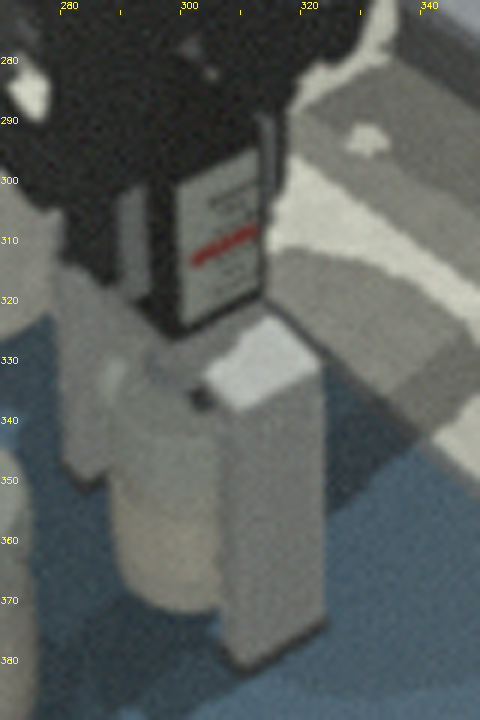

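View pics/w6.png

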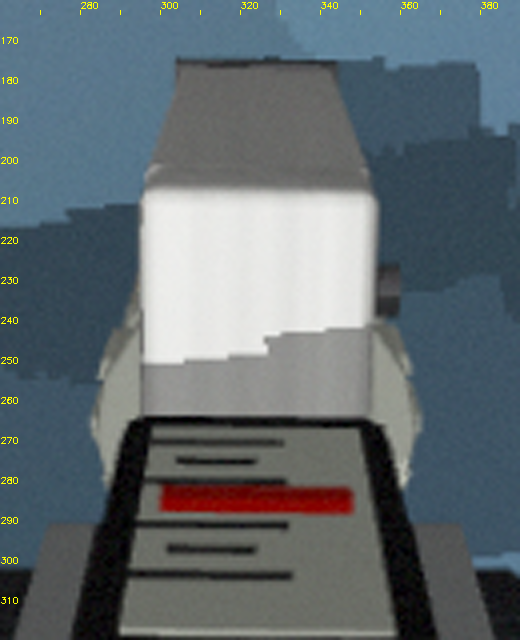

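```bash
cat > ptr.py <<'E'
from h import *
from scipy.spatial.transform import Rotation as Ro
def ptr(w=None):
    w=w or get("wrist"); i=w["img"].astype(int); m=(i[:,:,2]>110)&(i[:,:,1]<70)&(i[:,:,0]<70); m[:170]=0; m[330:]=0; m[:,:270]=0; m[:,380:]=0
    v,u=np.nonzero(m); c=(u.mean(),v.mean())
    s=arm.read_state(); R=Ro.from_quat(s["ee_rot"]).as_matrix(); o,d=ray(w,c); n=R[:,0]; P=s["position"]+18*n
    X=o+d*((P-o)@n)/(d@n); print("pointer px",np.round(c,1),"above leg ends",(X[2]-s["position"][2]+138.7).round(1))
ptr()
E
python3 ptr.py; python3 go.py 616.6 -177.6 245
```

```text
pointer px [324.  286.1] above leg ends 129.9
t 9.95 pos [ 624.  -104.6  144.9] ax -6.19 tilt 0.1 w 29.3 F [-4.7  1.4  8.6]
delta tool mm [   0.7   73.4 -100.1] dist 124.2 turn None
```

Request:
{"method": "drive_tool", "body": {"plan": [[[0,0,-0.012],0],[[0,0,-0.03],0],[[0,0,-0.04],0],[[0,0,-0.025],0],[[0,0,0],0]]}}

```text
clock: 10.58
position: [625.1, -104.5, 251.3]
ee_rot: [0.999, -0.054, 0.003, -0.0]
contact_force: [-0.4, 0.2, -5.2]
gripper_width: 29.7
```

```bash
python3 ptr.py
python3 - <<'E'
from caps import *
from go import go
w=get("wrist","w7"); print([(c,a) for c,a,b in caps(w,thr=140,box=(240,100,580,300))])
print(proj(w,[(616.6,-177.6,83),(611.4,-241.8,76)]))
go(616.6,-177.6,247,-6.3)
E
```

```text
pointer px [323.6 262.5] above leg ends 103.9
[(array([249.4, 216.8]), np.int32(2050)), (array([483.6, 219.2]), np.int32(1612)), (array([414.5, 222.7]), np.int32(1992)), (array([322.4, 226.9]), np.int32(2321))]
[[415.08434361 222.88514491]
 [484.10925036 219.46661941]]
t 10.68 pos [ 623.  -104.3  247.5] ax -6.27 tilt 0.15 w 29.5 F [-0.3  0.4 -5.8]
delta tool mm [ 1.7 73.6  0.4] dist 73.6 turn 0.03
```

View pics/w7.png

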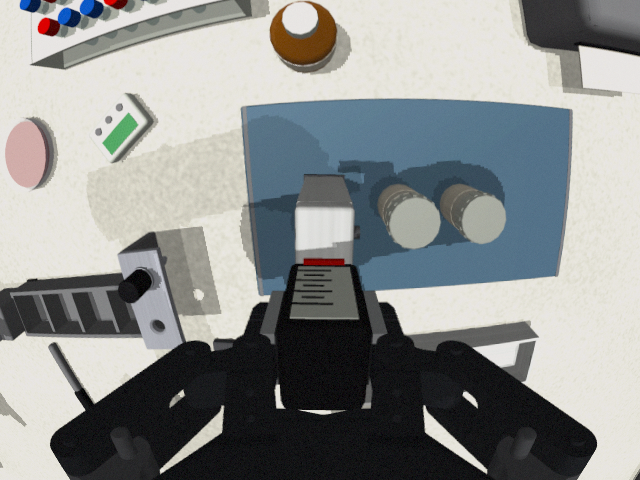

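Request:
{"method": "drive_tool", "body": {"plan": [[[0.0007,0.02,0],0],[[0.001,0.03,0],0],[[0,0.018,0],0],[[0,0.0056,0],0],[[0,0,0.012],0],[[0,0,0.025],0],[[0,0,0],0],[[0,0,0],0]]}}

```text
clock: 11.68
position: [617.9, -177.5, 212.8]
ee_rot: [0.999, -0.054, 0.0, 0.0]
contact_force: [0.9, -0.6, -5.0]
gripper_width: 29.6
```

Run:
```python
from h import *
from go import go
go(616.6,-177.6,145,-6.3)
s=get("scene"); crop(s,(180,270,340,410),5,"s8")
```

```text
t 11.68 pos [ 617.9 -177.5  212.8] ax -6.17 tilt 0.06 w 29.6 F [ 0.9 -0.6 -5. ]
delta tool mm [-1.4  0.2 67.8] dist 67.8 turn 0.13
```

View pics/s8.png

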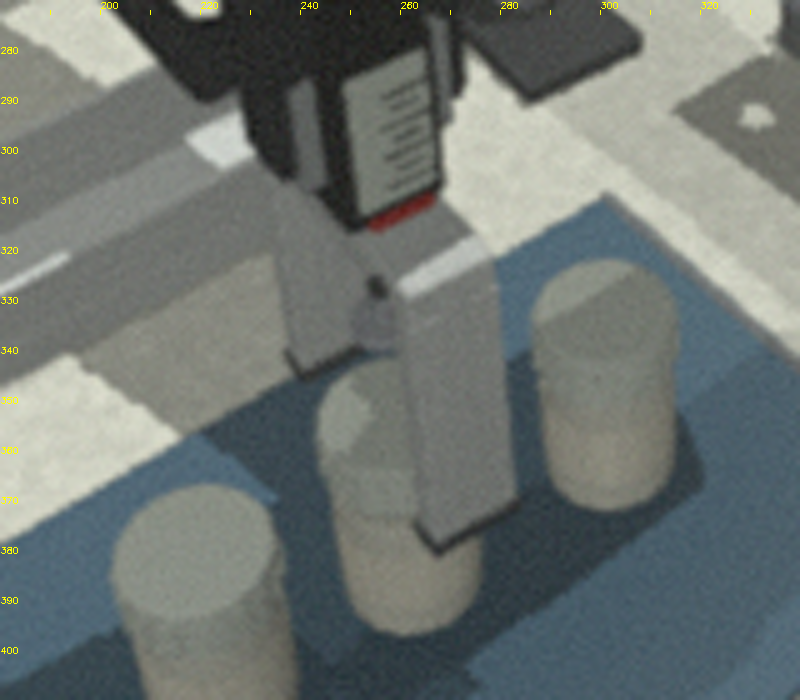

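Request:
{"method": "drive_tool", "body": {"plan": [[[-0.001,0,0.02],0],[[0,0,0.022],0],[[0,0,0.013],0],[[0,0,0.008],0],[[0,0,0.0035],0],[[0,0,0],0],[[0,0,0.0015],0],[[0,0,0.0015],0],[[0,0,0.001],0],[[0,0,0],0],[[0,0,0],0],[[0,0,0],0]]}}

```text
clock: 13.22
position: [617.3, -177.8, 144.8]
ee_rot: [0.999, -0.054, 0.002, 0.0]
contact_force: [-0.8, 1.5, 6.7]
gripper_width: 29.1
```

Request:
{"method": "drive_tool", "body": {"plan": [[[0,0,0],0],[[0,0,0],0],[[0,0,0],0],[[0,0,0],0],[[0,0,0],0],[[0,0,0],0],[[0,0,0],0]]}}

```text
clock: 14.1
position: [617.3, -177.8, 144.8]
ee_rot: [0.999, -0.054, 0.002, 0.0]
contact_force: [-0.8, 3.3, 7.9]
gripper_width: 29.4
```

```bash
python3 ptr.py
python3 - <<'E'
from h import *
from go import go
go(616.6,-177.6,145,-6.3)
s=get("scene"); crop(s,(200,270,320,410),5,"s9")
E
```

```text
pointer px [322.7 293.7] above leg ends 136.6
t 14.15 pos [ 617.3 -177.8  144.8] ax -6.2 tilt 0.19 w 29.3 F [-1.7  3.1  7.2]
delta tool mm [-0.7 -0.1 -0.2] dist 0.7 turn 0.1
```

View pics/s9.png

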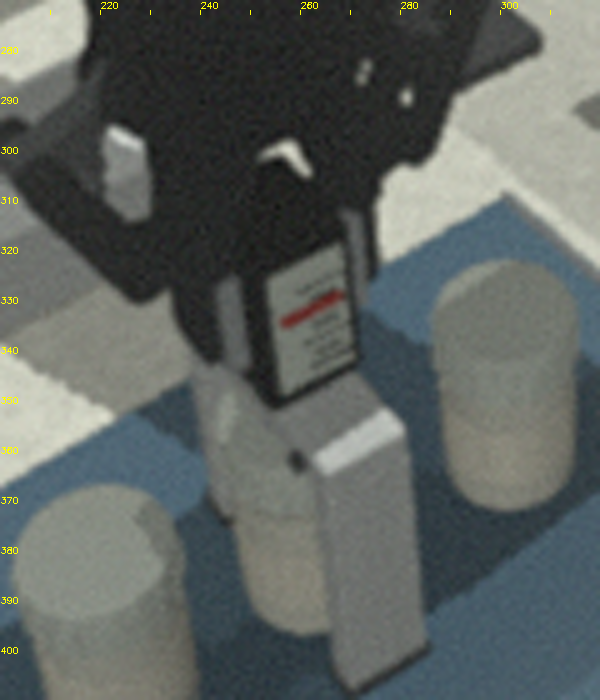

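Pot 2 reads 77.7 mm, so its cap is loose (pot 1 read about 71 mm, cap home). On to pot 3.

Request:
{"method": "drive_tool", "body": {"plan": [[[0,0,-0.012],0],[[0,0,-0.03],0],[[0,0,-0.04],0],[[0,0,-0.026],0],[[0,0,0],0]]}}

```text
clock: 14.82
position: [616.7, -177.9, 251.5]
ee_rot: [0.999, -0.055, 0.002, -0.0]
contact_force: [-0.1, 1.1, -4.3]
gripper_width: 29.8
```

Run:
```python
from caps import *
from go import go
w=get("wrist","w10"); print([(c,a) for c,a,b in caps(w,thr=130,box=(100,100,580,300))])
print(proj(w,[(623.9,-104.6,76),(611.4,-241.8,76)]))
go(611.4,-241.8,247,-6.3)
```

```text
[(array([400.8, 218.7]), np.int32(1984)), (array([235. , 222.2]), np.int32(1881)), (array([323.8, 231.4]), np.int32(2802))]
[[234.87415492 222.28839305]
 [401.05078214 219.27111797]]
t 14.88 pos [ 615.6 -177.6  249.2] ax -6.28 tilt 0.09 w 29.4 F [ 0.1  0.2 -6.2]
delta tool mm [ 2.8 64.3  2.2] dist 64.4 turn 0.02
```

View pics/w10.png

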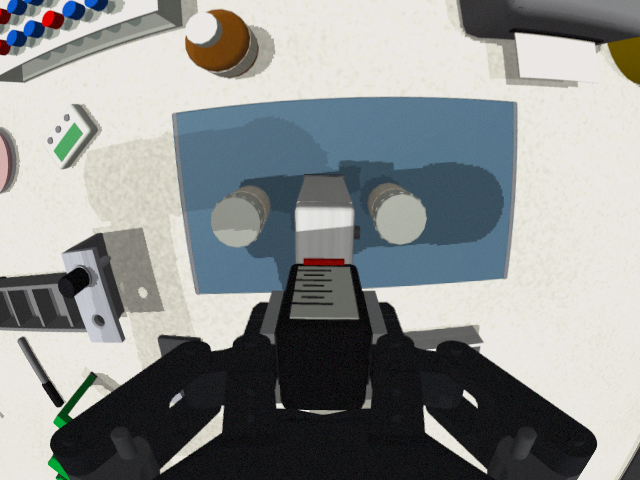

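Request:
{"method": "drive_tool", "body": {"plan": [[[0.001,0.018,0],0],[[0.001,0.026,0],0],[[0,0.015,0],0],[[0,0.0053,0],0],[[0,0,0.012],0],[[0,0,0.025],0],[[0,0,0],0],[[0,0,0],0]]}}

```text
clock: 15.88
position: [611.9, -241.6, 213.3]
ee_rot: [0.999, -0.054, 0.0, 0.0]
contact_force: [-0.2, -0.2, -4.7]
gripper_width: 29.5
```

Run:
```python
from h import *
from go import go
go(611.4,-241.8,145,-6.3)
s=get("scene"); crop(s,(140,270,300,420),5,"s11")
```

```text
t 15.88 pos [ 611.9 -241.6  213.3] ax -6.18 tilt 0.06 w 29.5 F [-0.2 -0.2 -4.7]
delta tool mm [-0.5  0.2 68.3] dist 68.3 turn 0.12
```

View pics/s11.png

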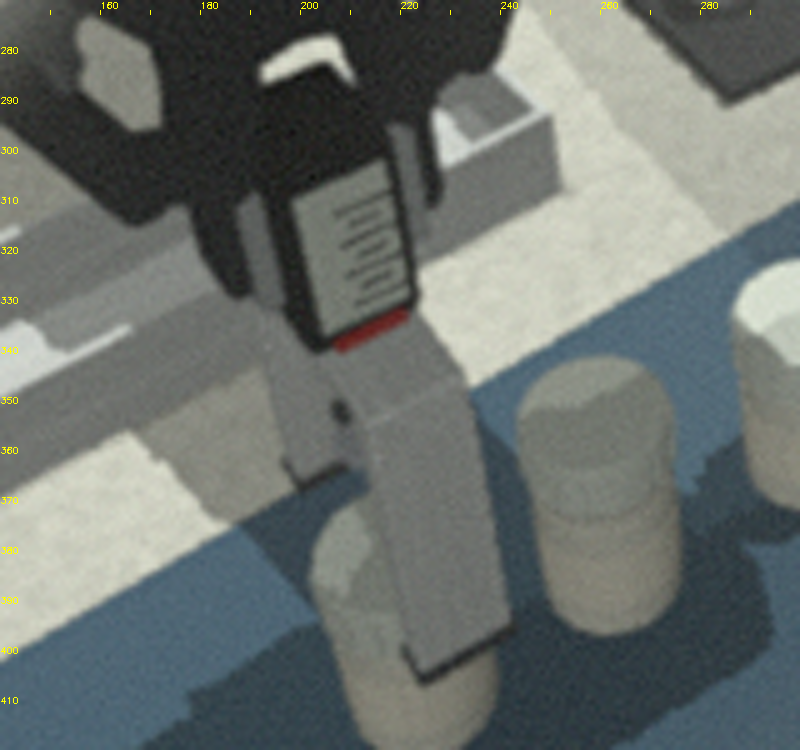

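Request:
{"method": "drive_tool", "body": {"plan": [[[0,0,0.02],0],[[0,0,0.022],0],[[0,0,0.013],0],[[0,0,0.008],0],[[0,0,0.004],0],[[0,0,0],0],[[0,0,0.0015],0],[[0,0,0.0015],0],[[0,0,0.001],0],[[0,0,0],0],[[0,0,0],0],[[0,0,0],0]]}}

```text
clock: 17.42
position: [612.3, -242.0, 144.9]
ee_rot: [0.999, -0.054, 0.002, 0.001]
contact_force: [-1.3, 2.1, 7.4]
gripper_width: 29.4
```

Request:
{"method": "drive_tool", "body": {"plan": [[[0,0,0],0],[[0,0,0],0],[[0,0,0],0],[[0,0,0],0],[[0,0,0],0],[[0,0,0],0],[[0,0,0],0]]}}

```text
clock: 18.3
position: [612.3, -242.0, 144.8]
ee_rot: [0.999, -0.054, 0.002, 0.001]
contact_force: [-0.6, 2.1, 7.2]
gripper_width: 29.3
```

```bash
python3 ptr.py
python3 - <<'E'
from h import *
from go import go
go(611.4,-241.8,145,-6.3)
s=get("scene"); crop(s,(160,290,280,430),5,"s12")
E
```

```text
pointer px [322.2 285.6] above leg ends 129.5
t 18.35 pos [ 612.2 -242.   144.8] ax -6.19 tilt 0.19 w 29.2 F [-1.6  2.6  6.5]
delta tool mm [-0.8 -0.1 -0.2] dist 0.9 turn 0.11
```

View pics/s12.png

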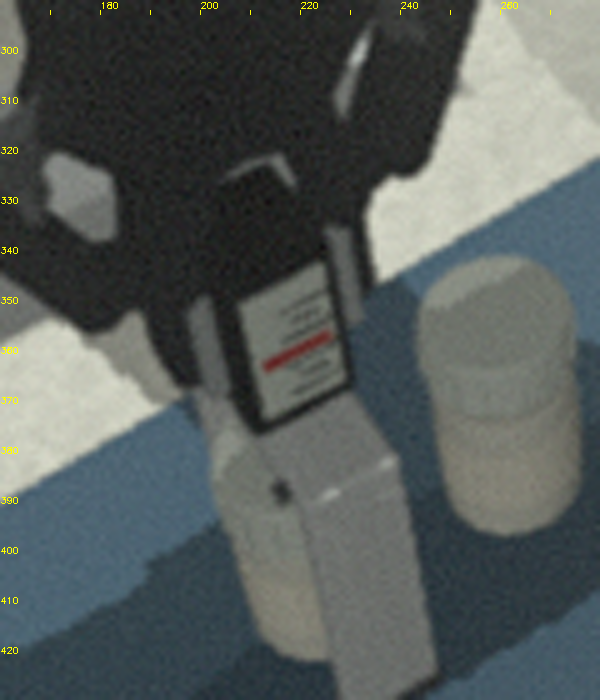

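Request:
{"method": "drive_tool", "body": {"plan": [[[0,0,-0.012],0],[[0,0,-0.03],0],[[0,0,-0.04],0],[[0,0,-0.026],0],[[0,0,0],0]]}}

```text
clock: 19.02
position: [611.8, -242.2, 251.8]
ee_rot: [0.999, -0.055, 0.002, 0.0]
contact_force: [0.7, -0.3, -5.4]
gripper_width: 29.5
```

```bash
python3 go.py 422.8 21.2 250 -6.25
```

```text
t 19.02 pos [ 611.8 -242.2  251.8] ax -6.25 tilt 0.21 w 29.5 F [ 0.7 -0.3 -5.4]
delta tool mm [-216.6 -241.3    0.9] dist 324.2 turn -0.0
```

Request:
{"method": "drive_tool", "body": {"plan": [[[-0.012,-0.0134,0],0],[[-0.025,-0.028,0],0],[[-0.03,-0.034,0],0],[[-0.03,-0.034,0],0],[[-0.03,-0.034,0],0],[[-0.03,-0.034,0],0],[[-0.028,-0.031,0],0],[[-0.02,-0.022,0],0],[[-0.0116,-0.0109,0],0],[[0,0,0],0],[[0,0,0],0],[[0,0,0],0]]}}

```text
clock: 20.52
position: [422.3, 21.0, 249.3]
ee_rot: [0.998, -0.055, -0.001, 0.0]
contact_force: [0.4, -0.6, -5.6]
gripper_width: 29.4
```

```bash
python3 go.py 422.8 21.2 148.7 -6.25;python3 - <<'E'
from h import *
s=get("scene"); crop(s,(220,150,340,300),5,"s13")
E
```

```text
t 20.52 pos [422.3  21.  249.3] ax -6.3 tilt 0.07 w 29.4 F [ 0.4 -0.6 -5.6]
delta tool mm [  0.5  -0.3 100.6] dist 100.6 turn -0.05
```

View pics/s13.png

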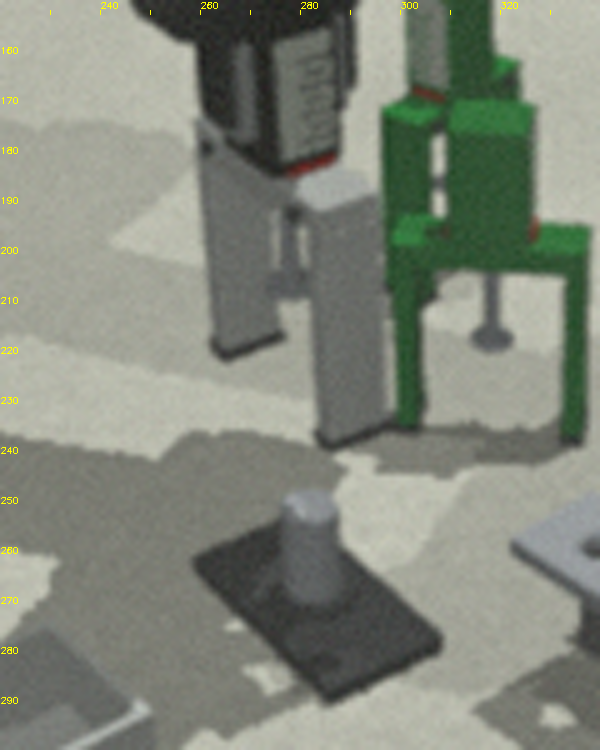

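Request:
{"method": "drive_tool", "body": {"plan": [[[0.0003,0,0.015],0],[[0,0,0.03],0],[[0,0,0.03],0],[[0,0,0.015],0],[[0,0,0.0075],0],[[0,0,0],0],[[0,0,0.0015],0],[[0,0,0.0015],0],[[0,0,0.001],0],[[0,0,0],0]]}}

```text
clock: 21.82
position: [422.8, 21.6, 148.8]
ee_rot: [0.999, -0.054, 0.0, -0.0]
contact_force: [-1.1, -0.5, -1.6]
gripper_width: 29.2
```

```bash
python3 go.py 422.8 21.2 148.7 -6.25
```

```text
t 21.82 pos [422.8  21.6 148.8] ax -6.22 tilt 0.05 w 29.2 F [-1.1 -0.5 -1.6]
delta tool mm [-0.   0.4  0.1] dist 0.4 turn 0.03
```

Standing on the base; a touch more, open, and lift.

Request:
{"method": "drive_tool", "body": {"plan": [[[0,0,0.0005],0],[[0,0,0],0]]}}

```text
clock: 22.08
position: [422.9, 21.6, 148.8]
ee_rot: [0.999, -0.054, 0.001, -0.0]
contact_force: [-3.6, 0.6, 5.2]
gripper_width: 29.4
```

Request:
{"method": "drive_tool", "body": {"plan": [[[0,0,0],0],[[0,0,0],0],[[0,0,0],0],[[0,0,0],0],[[0,0,0],0],[[0,0,0],0],[[0,0,-0.02],0],[[0,0,-0.04],0],[[0,0,-0.05],0],[[0,0,0],0]], "fingers": -1}}

```text
clock: 23.32
position: [424.7, 22.2, 261.7]
ee_rot: [0.999, -0.054, 0.004, -0.002]
contact_force: [-0.2, 0.4, -0.5]
gripper_width: 85.1
```

```bash
python3 go.py 520 -170 262 -6.25;python3 - <<'E'
from h import *
s=get("scene","s14"); 
w=get("wrist","w14")
for uv in []: pass
E
```

```text
t 23.32 pos [424.7  22.2 261.7] ax -6.21 tilt 0.55 w 85.1 F [-0.2  0.4 -0.5]
delta tool mm [115.5 180.7  -0. ] dist 214.5 turn 0.04
```

View pics/s14.png

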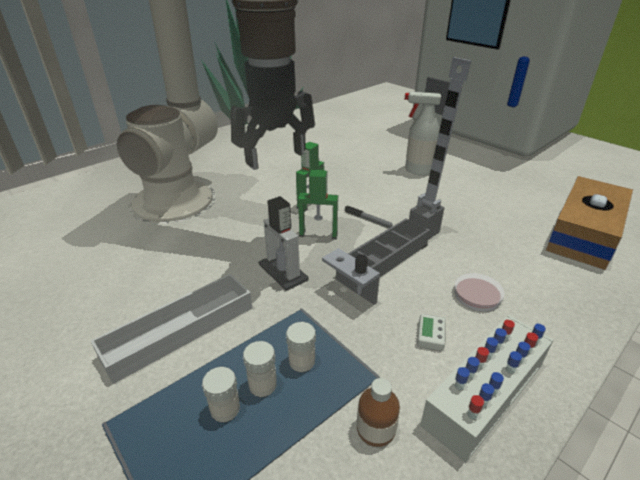

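View pics/w14.png

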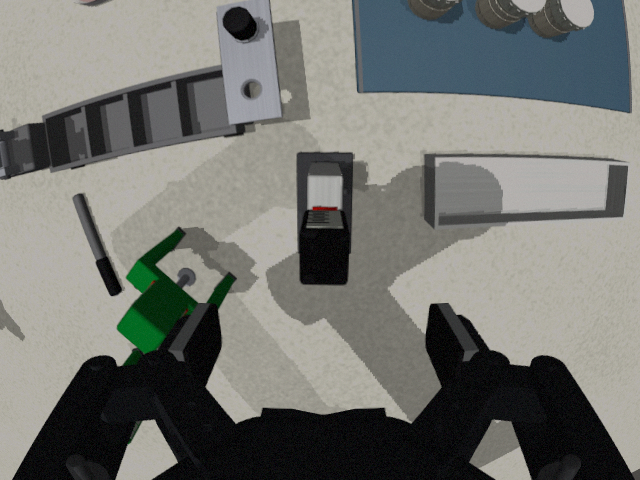

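```bash
python3 -c "
from h import *
print(arm.read_state()['joints'].round(3))"; python3 go.py 540 -60 262 83.7
```

```text
[ 4.380e-01  3.000e-02 -4.490e-01 -1.000e-03 -1.090e+00  1.024e+00]
t 23.43 pos [422.3  21.5 257.8] ax -6.25 tilt 0.05 w 85.5 F [-0.5  0.8 -0.8]
delta tool mm [125.9  68.2  -4.3] dist 143.3 turn -89.95
```

Request:
{"method": "drive_tool", "body": {"plan": [[[0,0,0],5],[[0,0,0],10],[[0,0,0],10],[[0,0,0],10],[[0,0,0],10],[[0,0,0],10],[[0,0,0],10],[[0,0,0],10],[[0,0,0],10],[[0,0,0],5],[[0,0,0],0]]}}

```text
clock: 24.8
position: [421.8, 21.2, 256.3]
ee_rot: [-0.668, 0.744, 0.001, -0.002]
contact_force: [-0.7, 0.0, -0.2]
gripper_width: 85.7
```

```bash
python3 go.py 623 -20 262 -96.3; python3 -c "
from h import *
print(arm.read_state()['joints'].round(3))"
```

```text
t 24.8 pos [421.8  21.2 256.3] ax -96.19 tilt 0.19 w 85.7 F [-0.7  0.  -0.2]
delta tool mm [  19.3 -204.4   -6.3] dist 205.4 turn 0.11
[ 0.438  0.033 -0.451 -0.    -1.091 -0.546]
```

Request:
{"method": "drive_tool", "body": {"plan": [[[0.002,-0.02,-0.001],0],[[0.004,-0.042,-0.001],0],[[0.004,-0.045,-0.002],0],[[0.004,-0.045,-0.002],0],[[0.003,-0.032,0],0],[[0.0023,-0.0204,0],0],[[0,0,0],0],[[0,0,0],0]]}}

```text
clock: 25.8
position: [622.8, -19.9, 262.9]
ee_rot: [-0.668, 0.744, 0.001, -0.001]
contact_force: [-0.1, 0.4, -0.2]
gripper_width: 85.3
```

Run:
```python
from caps import *
from go import go
w=get("wrist","w15")
for c,a,b in caps(w,thr=150,hi=8000): print(c,a,b,atz(w,c,76).round(1),atz(w,c,83).round(1))
print(proj(w,[(623.9,-104.6,76),(616.6,-177.6,83),(611.4,-241.8,76)]).round(1))
go(623.9,-104.6,77,-96.3)
```

```text
[433.6  68.2] 7585 [403   0  62 149] [ 517.5 -137.6   76. ] [ 519.7 -136.6   83. ]
[496.3  55.8] 4405 [473   0  47 127] [ 457.5 -149.2   76. ] [ 461.1 -148.    83. ]
[577.9  34.7] 6993 [530   0 110 106] [ 359.9 -177.6   76. ] [ 365.7 -175.8   83. ]
[475.6 277.4] 7613 [417 206 130 159] [484.4  52.9  76. ] [487.4  49.5  83. ]
[539.4 335.2] 1668 [513 306  60  60] [398.8 135.8  76. ] [403.7 130.5  83. ]
[623.8 441.9] 1196 [592 403  48  77] [137.5 429.6  76. ] [148.4 417.6  83. ]
[145.6 453.2] 2327 [116 420  61  60] [899.3 278.8  76. ] [892.7 270.2  83. ]
[499.7 452.3] 2252 [470 420  58  60] [416.5 330.2  76. ] [421.  320.4  83. ]
[[309.3 116.7]
 [308.2  27.3]
 [306.7 -39.4]]
t 25.85 pos [622.8 -19.8 263.4] ax -96.2 tilt 0.07 w 85.5 F [ 0.1  0.5 -0.2]
delta tool mm [ 84.2 -10.5 186.4] dist 204.8 turn 0.1
```

View pics/w15.png

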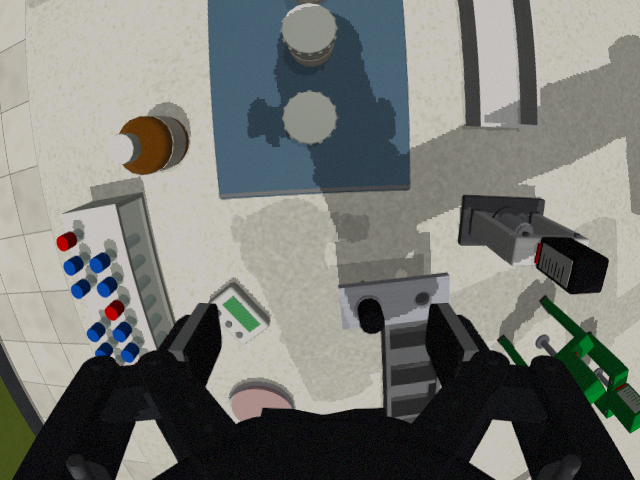

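Request:
{"method": "drive_tool", "body": {"plan": [[[0.02,-0.0025,0],0],[[0.034,-0.0045,0],0],[[0.022,-0.0025,0],0],[[0.0082,-0.001,0.01],0],[[0,0,0.03],0],[[0,0,0.045],0],[[0,0,0.03],0],[[0,0,0],0],[[0,0,0],0]]}}

```text
clock: 26.98
position: [625.8, -104.7, 150.0]
ee_rot: [-0.668, 0.744, -0.001, 0.001]
contact_force: [0.1, 0.1, 0.4]
gripper_width: 85.5
```

```bash
python3 go.py 623.9 -104.6 77 -96.3
python3 - <<'E'
from h import *
s=get("scene"); crop(s,(230,240,410,400),4,"s16")
w=get("wrist","w16")
E
```

```text
t 26.98 pos [ 625.8 -104.7  150. ] ax -96.19 tilt 0.12 w 85.5 F [0.1 0.1 0.4]
delta tool mm [ 0.1  2.1 73. ] dist 73.0 turn 0.11
```

View pics/s16.png

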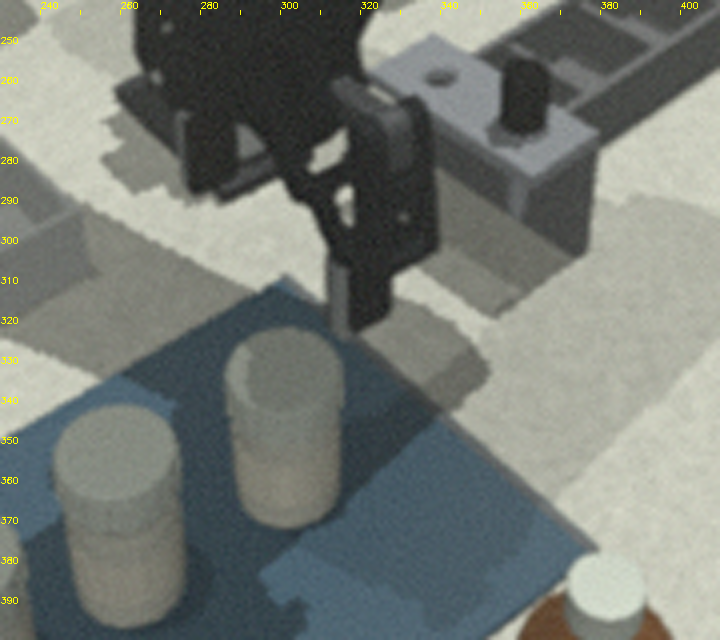

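View pics/w16.png

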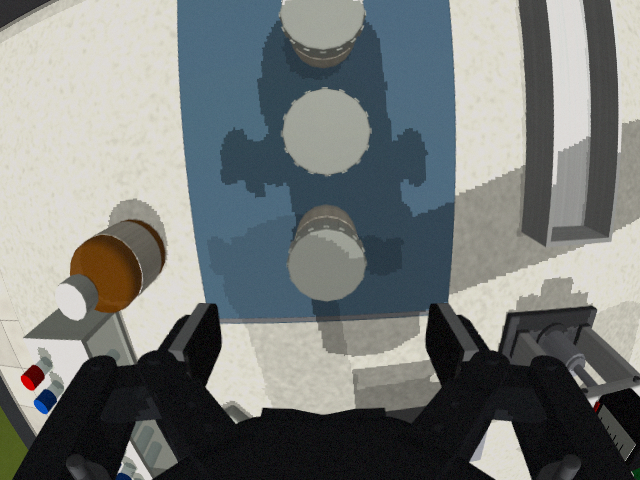

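Request:
{"method": "drive_tool", "body": {"plan": [[[0,0.002,0.02],0],[[0,0,0.025],0],[[0,0,0.018],0],[[0,0,0.01],0],[[0,0,0],0],[[0,0,0],0]]}}

```text
clock: 27.82
position: [623.6, -104.6, 76.7]
ee_rot: [-0.668, 0.744, -0.001, 0.001]
contact_force: [-0.3, 0.5, -0.5]
gripper_width: 85.4
```

Request:
{"method": "drive_tool", "body": {"plan": [[[0,0,0],0],[[0,0,0],0],[[0,0,0],0],[[0,0,0],0],[[0,0,0],0],[[0,0,0],0]], "fingers": 1}}

```text
clock: 28.58
position: [623.5, -104.5, 76.6]
ee_rot: [-0.668, 0.744, -0.001, 0.0]
contact_force: [0.6, -0.4, 5.5]
gripper_width: 42.3
```

Request:
{"method": "drive_tool", "body": {"plan": [[[0,0,-0.01],0],[[0,0,-0.03],0],[[0,0,-0.045],0],[[0,0,-0.045],0],[[0,0,-0.02],0],[[0,0,0],0],[[0,0,0],0]]}}

```text
clock: 29.45
position: [621.9, -104.4, 224.0]
ee_rot: [-0.667, 0.745, 0.001, -0.001]
contact_force: [-0.1, 0.1, -1.6]
gripper_width: 42.1
```

```bash
python3 go.py 537 300 225 -96.3
python3 - <<'E'
from h import *
w=get("wrist","w17")
E
```

```text
t 29.45 pos [ 621.9 -104.4  224. ] ax -96.26 tilt 0.2 w 42.1 F [-0.1  0.1 -1.6]
delta tool mm [-392.7  128.5   -0.5] dist 413.2 turn 0.04
```

View pics/w17.png

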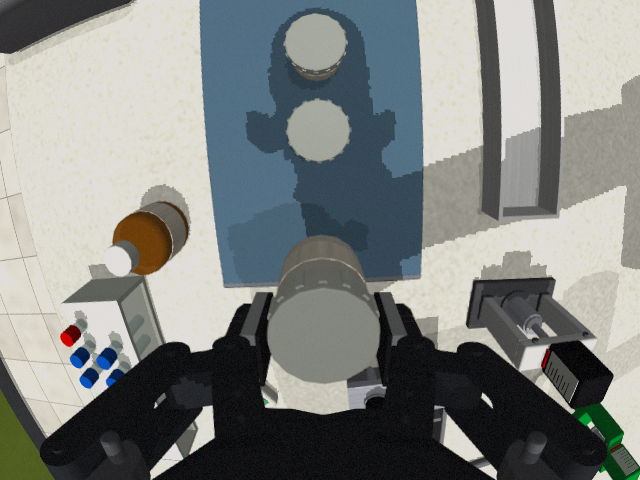

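Request:
{"method": "drive_tool", "body": {"plan": [[[-0.015,0.005,0],0],[[-0.035,0.012,0],0],[[-0.045,0.016,0],0],[[-0.045,0.016,0],0],[[-0.045,0.015,0],0],[[-0.045,0.015,0],0],[[-0.04,0.013,0],0],[[-0.032,0.015,0],0],[[-0.018,0.012,0],0],[[-0.008,0.003,0],0],[[0,0,0],0],[[0,0,0],0]]}}

```text
clock: 31.0
position: [537.5, 234.2, 225.6]
ee_rot: [-0.667, 0.745, -0.0, -0.0]
contact_force: [0.0, -0.6, -1.5]
gripper_width: 42.4
```

```bash
python3 go.py 537 235 225 -90
python3 - <<'E'
from h import *
w=get("wrist","w18"); print(arm.read_state()["joints"].round(2))
E
```

```text
t 31.0 pos [537.5 234.2 225.6] ax -96.28 tilt 0.03 w 42.4 F [ 0.  -0.6 -1.5]
delta tool mm [-0.8  0.5  0.6] dist 1.1 turn -6.28
[ 0.69  0.34 -0.14  0.   -1.09 -0.8 ]
```

View pics/w18.png

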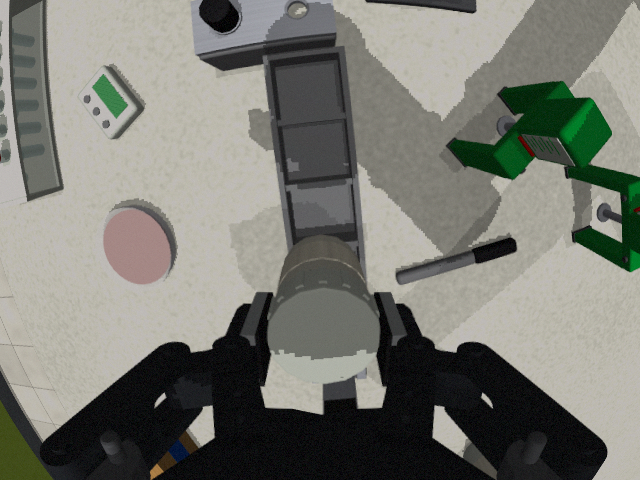

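Run:
```python
from h import *
w=get("wrist"); crop(w,(250,30,380,250),3,"w18c"); crop(w,(180,0,350,80),4,"w18d")
```

```text
(no output)
```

View pics/w18c.png

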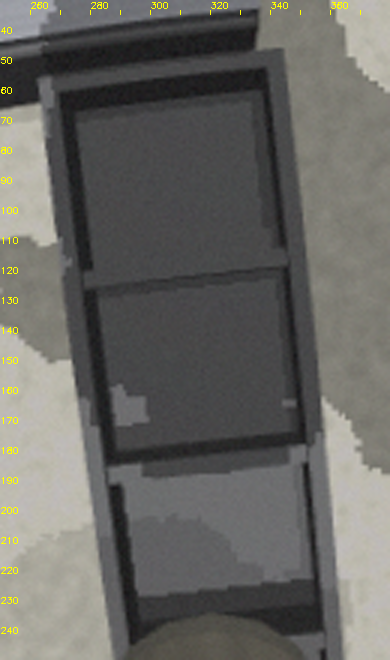

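View pics/w18d.png

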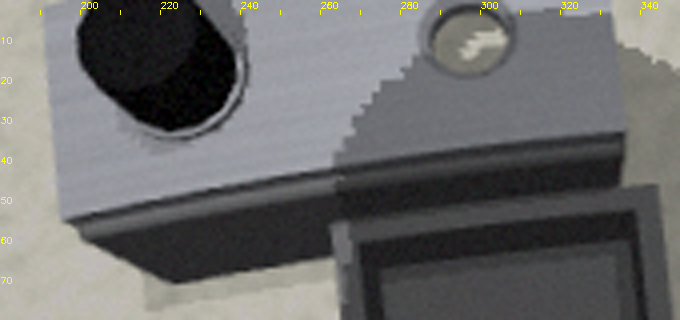

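Run:
```python
from fit import *
w=get("wrist"); d=get("top")
for z in (41,46):
  zd=z-5
  obs=[(w,(28,-107.5,z),(270.7,60.7)),(w,(-28,-107.5,z),(338.3,53.3)),(w,(28,-55,zd),(279,122.5)),(w,(-28,-55,zd),(345,116)),(w,(28,0,zd),(287,187)),(w,(-28,0,zd),(351.5,181)),(w,(28,-107.5,5),(275.7,67.3)),(w,(-28,-107.5,5),(337.3,60))]
  p,r=fitpose(obs,(537,200,0)); print(z,p.round(3),r.tolist())
  c,s=np.cos(p[2]),np.sin(p[2]); 
for uv in [(296.3,11)]: print("lug",atz(w,uv,76).round(1))
print([atz(w,u,76).round(1) for u in [(195,54),(333.5,33)]])
```

```text
41 [ 5.37412e+02  2.06419e+02 -4.00000e-03] [[-0.9, -0.3], [1.2, -1.0], [-1.3, 0.7], [1.0, -0.4], [-1.2, 1.4], [0.8, 0.3], [-0.3, -0.2], [0.4, -0.1]]
46 [ 5.37183e+02  2.06491e+02 -2.00000e-03] [[-1.8, -1.2], [1.4, -2.2], [-1.9, 0.8], [1.5, -0.5], [-1.5, 2.5], [1.6, 1.2], [-0.3, -0.1], [0.4, -0.1]]
lug [538.1  70.8  76. ]
[array([615.4,  90.3,  76. ]), array([513.8,  91. ,  76. ])]
```

Request:
{"method": "drive_tool", "body": {"plan": [[[0,0,0],-6.3],[[0.015,0,0],0],[[0.025,0,0],0],[[0.015,0,0],0],[[0,0,0.015],0],[[0,0,0.035],0],[[0,0,0.02],0],[[0,0,0],0],[[0,0,0],0]]}}

```text
clock: 32.33
position: [537.9, 180.1, 156.3]
ee_rot: [0.708, -0.707, 0.0, -0.0]
contact_force: [0.0, 0.2, -0.4]
gripper_width: 41.7
```

```bash
python3 go.py 537.3 178.9 76 -90.2
python3 - <<'E'
from h import *
w=get("wrist","w19"); s=get("scene"); crop(s,(300,130,460,310),4,"s19")
E
```

```text
t 32.33 pos [537.9 180.1 156.3] ax -89.92 tilt 0.06 w 41.7 F [ 0.   0.2 -0.4]
delta tool mm [ 1.2  0.7 80.3] dist 80.3 turn 0.28
```

View pics/w19.png

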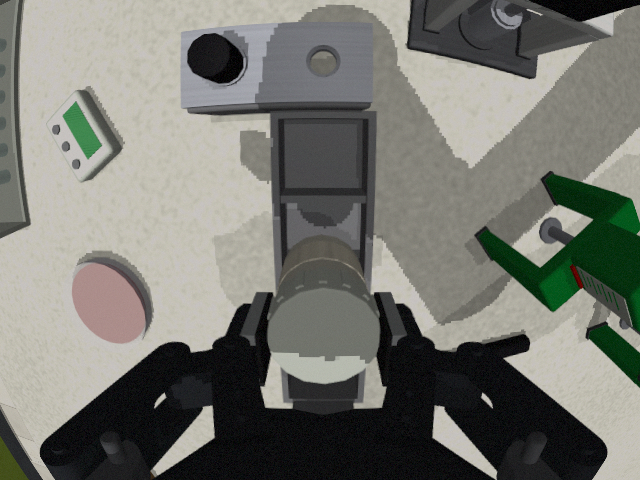

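View pics/s19.png

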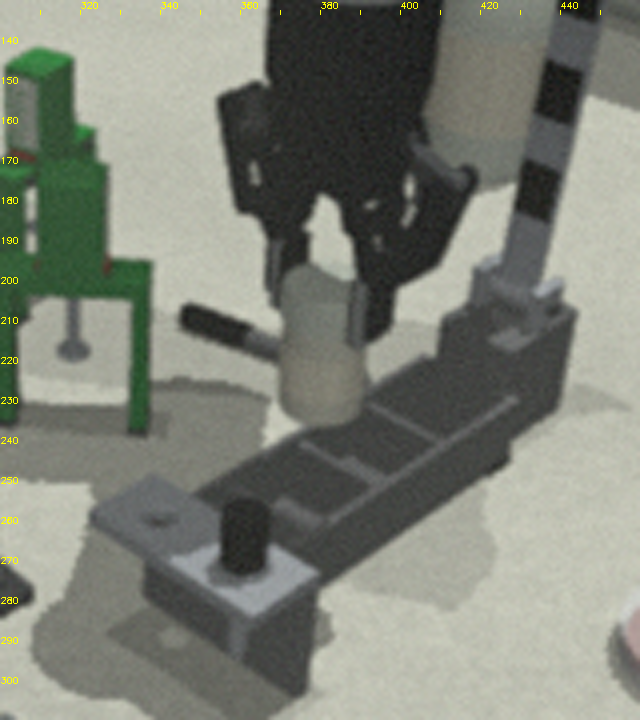

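Request:
{"method": "drive_tool", "body": {"plan": [[[0.001,0.0007,0.015],0],[[0,0,0.025],0],[[0,0,0.02],0],[[0,0,0.012],0],[[0,0,0.0055],0],[[0,0,0],0],[[0,0,0.0015],0],[[0,0,0.001],0],[[0,0,0],0]]}}

```text
clock: 33.55
position: [536.7, 178.8, 76.1]
ee_rot: [0.707, -0.707, 0.0, -0.0]
contact_force: [-0.4, -0.0, -0.7]
gripper_width: 42.3
```

```bash
python3 go.py 537.3 178.9 76 -90.2
python3 - <<'E'
from h import *
w=get("wrist","w20"); s=get("scene"); crop(s,(300,130,460,310),4,"s20")
E
```

```text
t 33.55 pos [536.7 178.8  76.1] ax -89.94 tilt 0.02 w 42.3 F [-0.4 -0.  -0.7]
delta tool mm [-0.1 -0.6  0.1] dist 0.6 turn 0.26
```

View pics/s20.png

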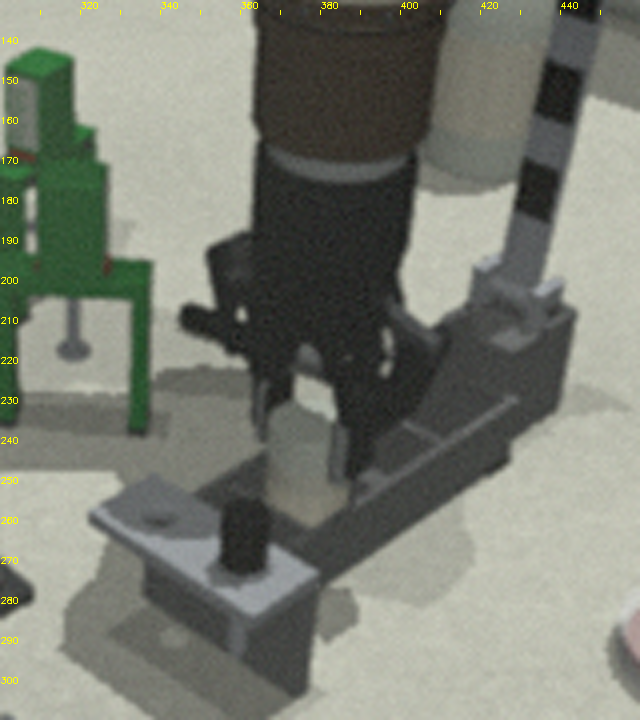

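Request:
{"method": "drive_tool", "body": {"plan": [[[0,0,0.0008],0],[[0,0,0],0]]}}

```text
clock: 33.9
position: [536.9, 178.9, 75.6]
ee_rot: [0.708, -0.707, 0.0, -0.0]
contact_force: [-0.8, 0.5, 3.3]
gripper_width: 42.2
```

Request:
{"method": "drive_tool", "body": {"plan": [[[0,0,0],0],[[0,0,0],0],[[0,0,0],0],[[0,0,0],0],[[0,0,0],0],[[0,0,-0.02],0],[[0,0,-0.04],0],[[0,0,-0.05],0],[[0,0,-0.04],0],[[0,0,0],0],[[0,0,0],0]], "fingers": -1}}

```text
clock: 35.28
position: [536.1, 178.6, 224.5]
ee_rot: [0.707, -0.707, -0.0, 0.0]
contact_force: [0.1, -0.2, -0.2]
gripper_width: 85.5
```

```bash
python3 go.py 616.6 -100 226 -96.3
python3 - <<'E'
from h import *
w=get("wrist","w21"); s=get("scene","s21f"); crop(s,(300,130,460,310),4,"s21")
E
```

```text
t 35.27 pos [536.1 178.6 224.5] ax -89.95 tilt 0.06 w 85.5 F [ 0.1 -0.2 -0.2]
delta tool mm [278.7 -80.3  -1.6] dist 290.0 turn 6.35
```

View pics/s21f.png

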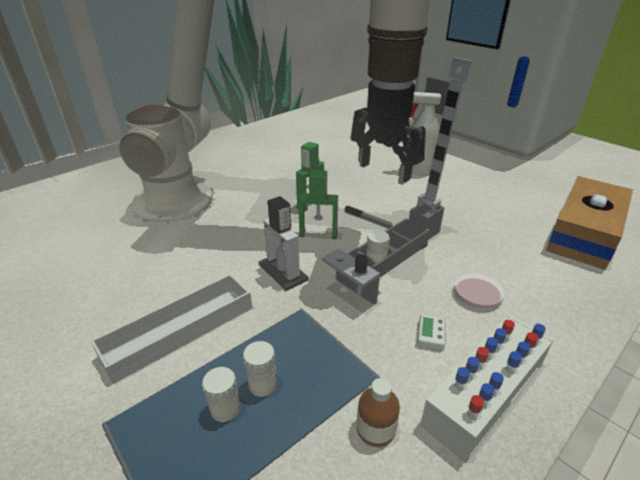

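View pics/w21.png

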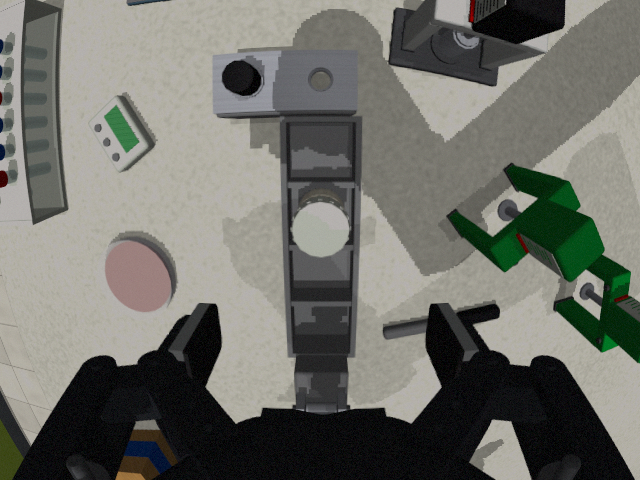

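Request:
{"method": "drive_tool", "body": {"plan": [[[0.015,-0.004,0],0],[[0.035,-0.01,0],0],[[0.045,-0.013,0],0],[[0.045,-0.013,0],0],[[0.045,-0.013,0],0],[[0.04,-0.012,0],0],[[0.03,-0.009,0],0],[[0.016,-0.0043,0],0],[[0.0077,-0.002,0],0],[[0,0,0],0],[[0,0,0],0]]}}

```text
clock: 36.75
position: [617.1, -99.0, 225.1]
ee_rot: [0.708, -0.706, -0.0, -0.0]
contact_force: [0.8, -0.4, 0.1]
gripper_width: 85.4
```

Run:
```python
from caps import *
from go import go
w=get("wrist","w22")
for c,a,b in caps(w,thr=140,hi=8000,box=(240,0,420,230)): print(c,a,b,atz(w,c,76).round(1),atz(w,c,83).round(1))
print(proj(w,[(616.6,-177.6,83),(611.4,-241.8,76)]).round(1))
go(616.6,-177.6,150,-90)
```

```text
[331.  35.] 2517 [302   8  59  55] [ 611.4 -241.9   76. ] [ 611.6 -240.2   83. ]
[323.7 122.2] 2786 [294  93  61  60] [ 616.4 -178.    76. ] [ 616.4 -177.9   83. ]
[[323.4 122.6]
 [331.   35.2]]
t 36.8 pos [617.2 -98.9 225.2] ax -89.86 tilt 0.01 w 85.6 F [-0.2  0.1  0.4]
delta tool mm [78.7  0.8 75.1] dist 108.8 turn 0.14
```

View pics/w22.png

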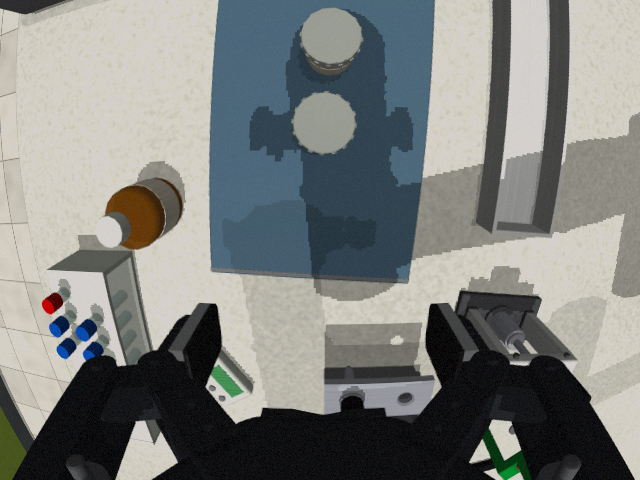

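Request:
{"method": "drive_tool", "body": {"plan": [[[0.02,0,0],0],[[0.033,0.001,0],0],[[0.018,0,0],0],[[0.0077,0,0.015],0],[[0,0,0.03],0],[[0,0,0.04],0],[[0,0,0.035],0],[[0,0,0.018],0],[[0,0,0.01],0],[[0,0,0],0],[[0,0,0],0]]}}

```text
clock: 38.17
position: [617.3, -178.6, 78.4]
ee_rot: [0.708, -0.707, 0.001, -0.001]
contact_force: [-0.5, -0.0, 0.5]
gripper_width: 85.3
```

Request:
{"method": "drive_tool", "body": {"plan": [[[0,0,0],0],[[0,0,0],0],[[0,0,0],0],[[0,0,0],0],[[0,0,0],0],[[0,0,0],0]], "fingers": 1}}

```text
clock: 38.92
position: [617.0, -178.7, 77.9]
ee_rot: [0.708, -0.707, 0.001, -0.0]
contact_force: [0.5, -0.8, 4.4]
gripper_width: 42.0
```

```bash
python3 go.py 616.6 -177.6 205 -90
python3 - <<'E'
from h import *
get("wrist","w23")
E
```

```text
t 38.92 pos [ 617.  -178.7   77.9] ax -89.91 tilt 0.09 w 42.0 F [ 0.5 -0.8  4.4]
delta tool mm [  -1.     0.2 -127.1] dist 127.1 turn 0.09
```

View pics/w23.png

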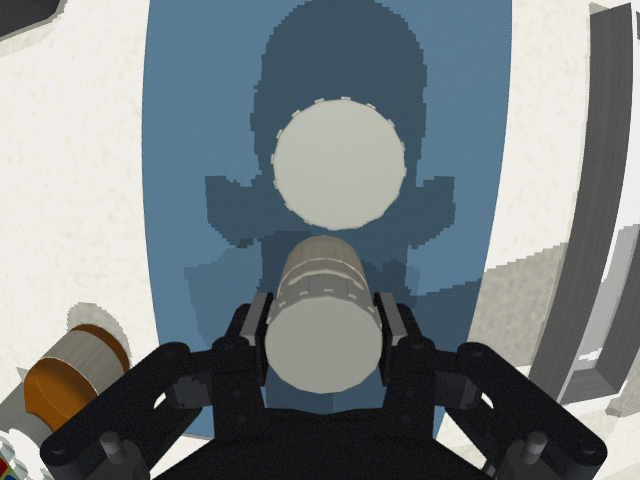

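Request:
{"method": "drive_tool", "body": {"plan": [[[0,0,-0.01],0],[[0,0,-0.03],0],[[0,0,-0.045],0],[[0,0,-0.035],0],[[0,0,-0.01],0],[[0,0,0],0],[[0,0,0],0]]}}

```text
clock: 39.85
position: [615.2, -178.3, 204.6]
ee_rot: [0.707, -0.707, -0.002, 0.001]
contact_force: [-0.5, 1.0, -1.5]
gripper_width: 42.5
```

Run:
```python
from fit import *
from go import go
d=get("top"); w=get("wrist","w24")
for z in (40,44):
  p,r=fitpose([(d,(35,128,z),(363.3,272.5)),(d,(-35,128,z),(361.7,303)),(d,(35,-128,z),(472.2,282.5)),(d,(-35,-128,z),(472.5,311.7))],(425,-190,0)); print(z,p.round(3),r.tolist())
go(425,-130,205,-90)
```

```text
40 [ 4.18746e+02 -2.10259e+02 -5.70000e-02] [[0.4, 0.3], [-0.0, -0.1], [0.3, -0.6], [-0.8, 0.3]]
44 [ 4.18484e+02 -2.09422e+02 -5.60000e-02] [[0.2, 0.2], [-0.2, -0.0], [0.6, -0.6], [-0.5, 0.4]]
t 39.95 pos [ 615.6 -178.4  204.9] ax -89.95 tilt 0.21 w 42.5 F [-0.9 -0.7 -1.8]
delta tool mm [-48.6 190.5   0.7] dist 196.6 turn 0.05
```

View pics/w24.png

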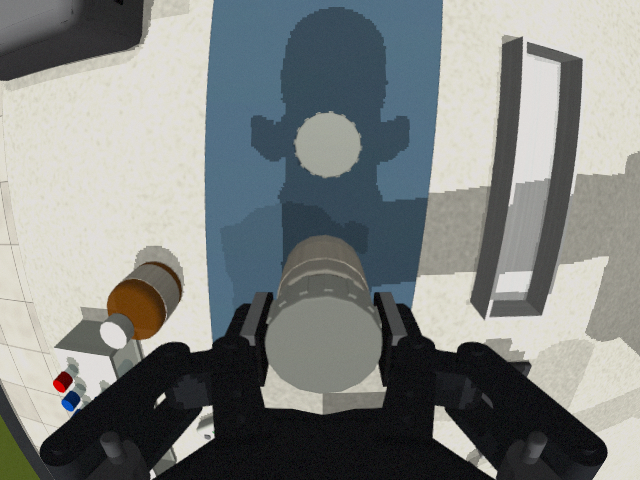

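```bash
python3 go.py 420.9 -168 205 -93.3
```

```text
t 39.95 pos [ 615.6 -178.4  204.9] ax -89.95 tilt 0.21 w 42.5 F [-0.9 -0.7 -1.8]
delta tool mm [-10.6 194.7   0.7] dist 195.0 turn 3.35
```

Request:
{"method": "drive_tool", "body": {"plan": [[[-0.001,0.015,0],0],[[-0.002,0.035,0],0],[[-0.003,0.045,0],0],[[-0.002,0.045,0],0],[[-0.0016,0.032,0],0],[[-0.001,0.0157,0],0],[[0,0.007,0],3.3],[[0,0,0.02],0],[[0,0,0.02],0],[[0,0,0],0],[[0,0,0],0]]}}

```text
clock: 41.32
position: [422.6, -168.3, 167.5]
ee_rot: [-0.687, 0.727, -0.0, 0.0]
contact_force: [-0.8, 0.1, -1.3]
gripper_width: 42.6
```

Run:
```python
from h import *
from go import go
go(420.9,-168,76,-93.3)
w=get("wrist","w25"); s=get("scene"); crop(s,(90,170,290,400),3,"s25")
```

```text
t 41.33 pos [ 422.6 -168.3  167.5] ax -93.21 tilt 0.06 w 42.6 F [-0.8  0.1 -1.3]
delta tool mm [-0.2  1.8 91.5] dist 91.5 turn 0.09
```

View pics/w25.png

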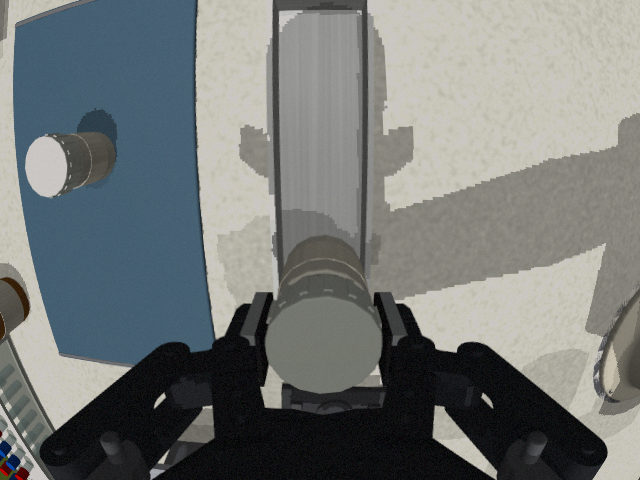

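View pics/s25.png

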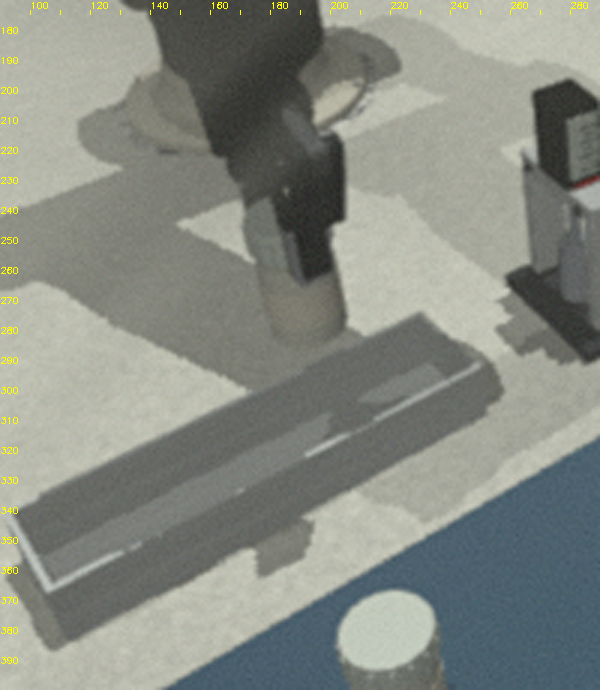

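Request:
{"method": "drive_tool", "body": {"plan": [[[0,0.0017,0.015],0],[[0,0,0.03],0],[[0,0,0.025],0],[[0,0,0.012],0],[[0,0,0.0065],0],[[0,0,0],0],[[0,0,0.0015],0],[[0,0,0.001],0],[[0,0,0],0]]}}

```text
clock: 42.55
position: [420.1, -168.1, 76.2]
ee_rot: [-0.687, 0.727, -0.0, 0.0]
contact_force: [-0.9, -0.0, -0.4]
gripper_width: 42.4
```

Run:
```python
from h import *
from go import go
go(420.9,-168,75.9,-93.3)
s=get("scene"); crop(s,(90,170,290,400),3,"s26")
```

```text
t 42.55 pos [ 420.1 -168.1   76.2] ax -93.24 tilt 0.03 w 42.4 F [-0.9 -0.  -0.4]
delta tool mm [-0.1 -0.8  0.3] dist 0.9 turn 0.06
```

View pics/s26.png

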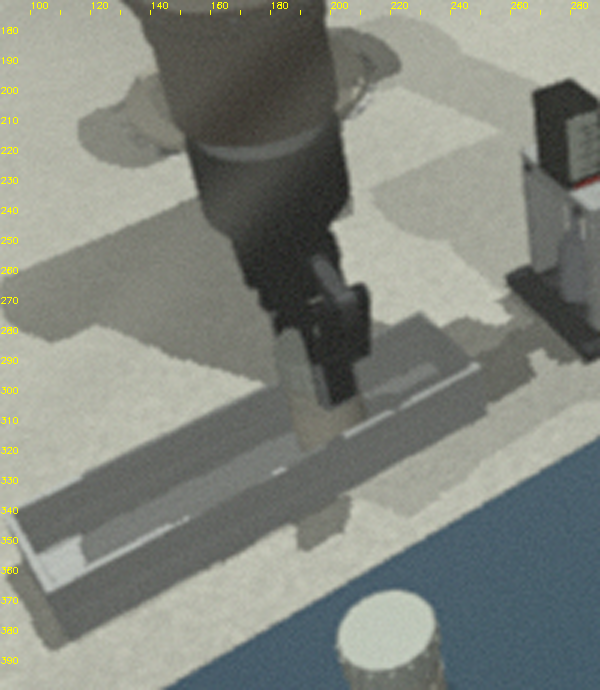

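Request:
{"method": "drive_tool", "body": {"plan": [[[0,0,0.0008],0],[[0,0,0],0]]}}

```text
clock: 42.85
position: [420.2, -168.1, 75.8]
ee_rot: [-0.687, 0.727, -0.0, 0.0]
contact_force: [-1.0, 0.1, 5.4]
gripper_width: 42.5
```

Request:
{"method": "drive_tool", "body": {"plan": [[[0,0,0],0],[[0,0,0],0],[[0,0,0],0],[[0,0,0],0],[[0,0,0],0],[[0,0,-0.02],0],[[0,0,-0.04],0],[[0,0,-0.05],0],[[0,0,-0.04],0],[[0,0,0],0],[[0,0,0],0]], "fingers": -1}}

```text
clock: 44.22
position: [419.3, -167.9, 224.5]
ee_rot: [-0.687, 0.727, 0.001, -0.0]
contact_force: [-0.4, 0.1, -0.1]
gripper_width: 85.2
```

Run:
```python
from h import *
from go import go
go(612,-165,224,-93.3)
s=get("scene","s27")
```

```text
t 44.23 pos [ 419.3 -167.9  224.5] ax -93.26 tilt 0.07 w 85.2 F [-0.4  0.1 -0.1]
delta tool mm [ -13.8 -192.2    0.3] dist 192.7 turn 0.04
```

View pics/s27.png

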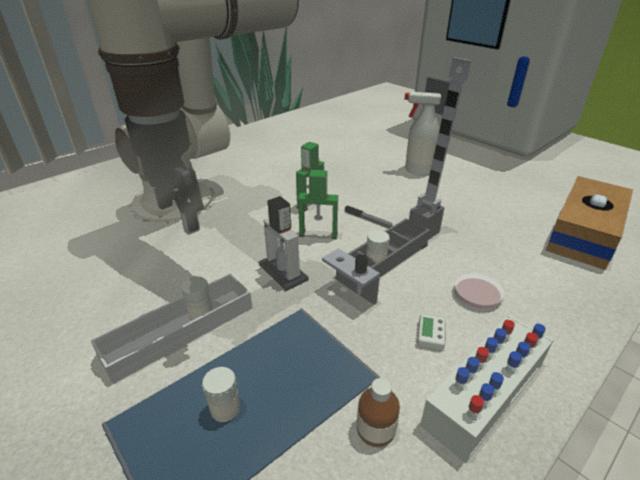

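Pot 2 stands in the tray; pot 3 still at (222,395). Next, pot 3.

Request:
{"method": "drive_tool", "body": {"plan": [[[-0.001,-0.015,0],0],[[-0.003,-0.04,0],0],[[-0.003,-0.045,0],0],[[-0.003,-0.045,0],0],[[-0.002,-0.03,0],0],[[-0.0018,-0.0172,0],0],[[0,0,0],0],[[0,0,0],0]]}}

```text
clock: 45.28
position: [612.2, -165.1, 224.2]
ee_rot: [-0.687, 0.727, 0.001, -0.001]
contact_force: [-0.5, 0.1, 0.7]
gripper_width: 85.6
```

Run:
```python
from caps import *
from go import go
w=get("wrist","w28")
for c,a,b in caps(w,thr=140,hi=8000,box=(240,0,420,230)): print(c,a,b,atz(w,c,76).round(1))
go(611.4,-241.8,77.5,-93.3)
```

```text
[358.4 148.6] 2635 [329 119  60  59] [ 582.9 -223.9   76. ]
t 45.33 pos [ 612.  -165.2  224.7] ax -93.24 tilt 0.08 w 85.4 F [-0.6  0.3  0.8]
delta tool mm [ 76.6  -3.9 147.1] dist 165.9 turn 0.06
```

View pics/w28.png

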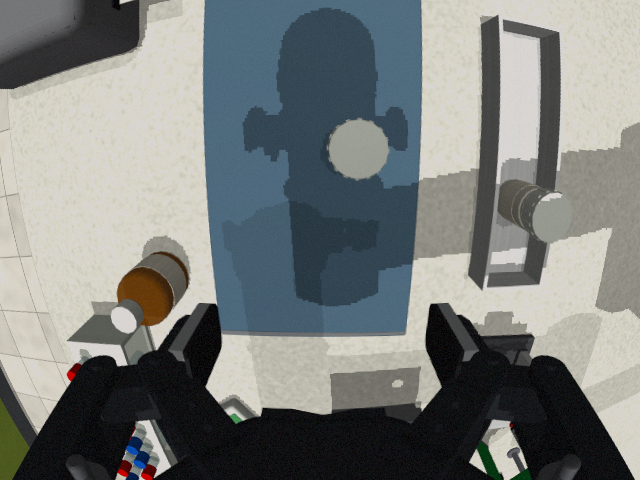

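Pot 3 has been knocked: its cap is now at (358,149) instead of about (329,110), so around (583,-224). I'll move over it and look again.

Request:
{"method": "drive_tool", "body": {"plan": [[[0.012,0.006,0],0],[[0.022,0.014,0],0],[[0.016,0.009,0.01],0],[[0.007,0.003,0.025],0],[[0,0,0.03],0],[[0,0,0],0],[[0,0,0],0],[[0,0,0],0]]}}

```text
clock: 46.32
position: [578.2, -220.5, 161.7]
ee_rot: [-0.687, 0.727, -0.001, 0.001]
contact_force: [0.4, 0.2, -0.4]
gripper_width: 85.4
```

Run:
```python
from caps import *
from go import go
w=get("wrist","w29")
for c,a,b in caps(w,thr=110,hi=12000,box=(240,150,420,310)): print(c,a,b,atz(w,c,76).round(1))
go(582.9,-223.9,77.5,-93.3)
d=get("top"); crop(d,(360,160,480,260),5,"t29")
```

```text
[408.8 235.7] 3372 [393 150  27 160] [ 527.3 -232.3   76. ]
[314.7 252.8] 4067 [277 217  76  72] [ 582.6 -224.9   76. ]
t 46.38 pos [ 578.1 -220.4  161.6] ax -93.22 tilt 0.15 w 85.4 F [-0.1  0.3  0.6]
delta tool mm [ 3.2 -4.7 84.1] dist 84.3 turn 0.08
```

View pics/w29.png

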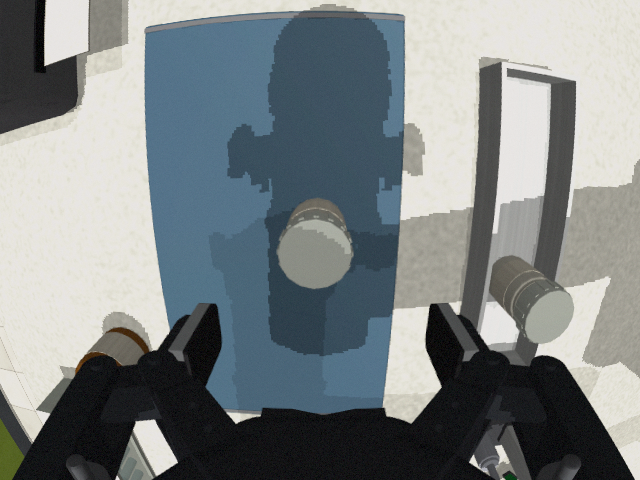

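Upright and still, at (582.7,-224.3). Taking it.

Request:
{"method": "drive_tool", "body": {"plan": [[[0.0036,-0.0045,0.015],0],[[0,0,0.03],0],[[0,0,0.022],0],[[0,0,0.012],0],[[0,0,0.006],0],[[0,0,0],0],[[0,0,0],0]]}}

```text
clock: 47.3
position: [582.4, -224.2, 76.1]
ee_rot: [-0.687, 0.727, -0.001, 0.001]
contact_force: [0.2, 0.4, 0.1]
gripper_width: 85.3
```

Request:
{"method": "drive_tool", "body": {"plan": [[[0,0,0],0],[[0,0,0],0],[[0,0,0],0],[[0,0,0],0],[[0,0,0],0],[[0,0,0],0]], "fingers": 1}}

```text
clock: 48.05
position: [582.3, -224.2, 75.9]
ee_rot: [-0.687, 0.727, -0.001, 0.0]
contact_force: [0.1, 0.8, 5.1]
gripper_width: 42.3
```

Request:
{"method": "drive_tool", "body": {"plan": [[[0,0,-0.01],0],[[0,0,-0.03],0],[[0,0,-0.045],0],[[0,0,-0.045],0],[[0,0,-0.02],0],[[0,0,0],3.3],[[0,0,0],-6.6]]}}

```text
clock: 48.92
position: [581.1, -223.8, 225.0]
ee_rot: [0.708, -0.706, -0.001, 0.0]
contact_force: [-0.2, 0.8, -1.7]
gripper_width: 42.5
```

```bash
python3 go.py 537.4 123.9 225 -90.2
python3 - <<'E'
from h import *
w=get("wrist","w30")
E
```

```text
t 48.92 pos [ 581.1 -223.8  225. ] ax -89.8 tilt 0.08 w 42.5 F [-0.2  0.8 -1.7]
delta tool mm [-347.9   42.5    0.4] dist 350.4 turn 0.4
```

View pics/w30.png

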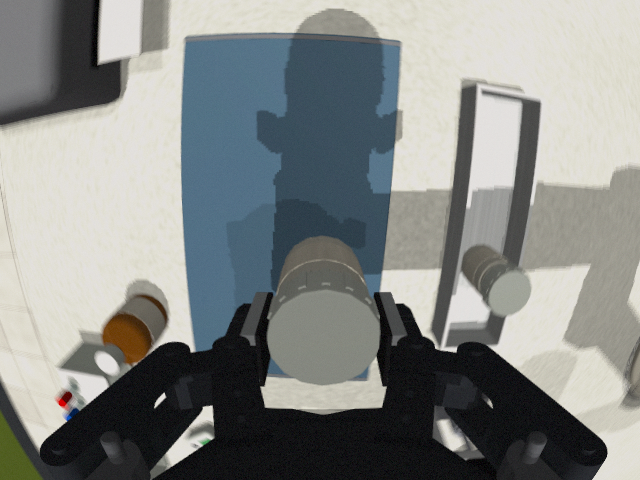

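Request:
{"method": "drive_tool", "body": {"plan": [[[-0.015,0.002,0],0],[[-0.035,0.004,0],0],[[-0.045,0.0055,0],0],[[-0.045,0.0055,0],0],[[-0.045,0.0055,0],0],[[-0.045,0.0055,0],0],[[-0.045,0.0055,0],0],[[-0.04,0.005,0],0],[[-0.022,0.003,0],0],[[-0.011,0.001,0.01],0],[[0,0,0.02],0],[[0,0,0],0]]}}

```text
clock: 50.48
position: [537.3, 123.2, 193.0]
ee_rot: [-0.707, 0.707, 0.001, -0.002]
contact_force: [-0.1, -0.1, -1.2]
gripper_width: 42.3
```

```bash
python3 go.py 537.4 123.9 75 -90.2
python3 - <<'E'
from h import *
w=get("wrist","w31"); crop(w,(180,0,400,150),3,"w31c")
print(atz(w,(324,62),76))
E
```

```text
t 50.48 pos [537.3 123.2 193. ] ax -90.0 tilt 0.31 w 42.3 F [-0.1 -0.1 -1.2]
delta tool mm [ -0.9  -0.7 118. ] dist 118.0 turn 0.2
[535.63927593   5.82474404  76.        ]
```

View pics/w31.png

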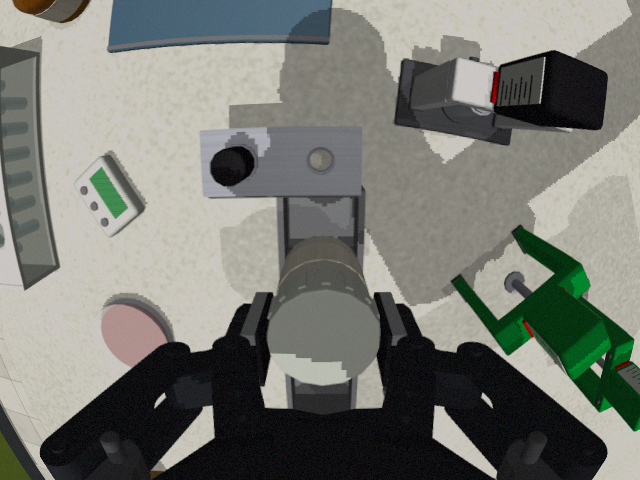

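Request:
{"method": "drive_tool", "body": {"plan": [[[-0.0008,-0.0005,0.025],0],[[0,0,0.035],0],[[0,0,0.028],0],[[0,0,0.018],0],[[0,0,0.008],0],[[0,0,0],0],[[0,0,0.0025],0],[[0,0,0.001],0],[[0,0,0],0]]}}

```text
clock: 51.65
position: [539.5, 124.7, 78.1]
ee_rot: [0.707, -0.707, 0.0, -0.0]
contact_force: [1.2, -0.2, -1.6]
gripper_width: 42.5
```

```bash
python3 go.py 537.4 123.9 75 -90.2
python3 - <<'E'
from h import *
s=get("scene"); crop(s,(300,150,440,310),5,"s32")
E
```

```text
t 51.65 pos [539.5 124.7  78.1] ax -89.94 tilt 0.04 w 42.5 F [ 1.2 -0.2 -1.6]
delta tool mm [0.8 2.1 3.1] dist 3.8 turn 0.26
```

View pics/s32.png

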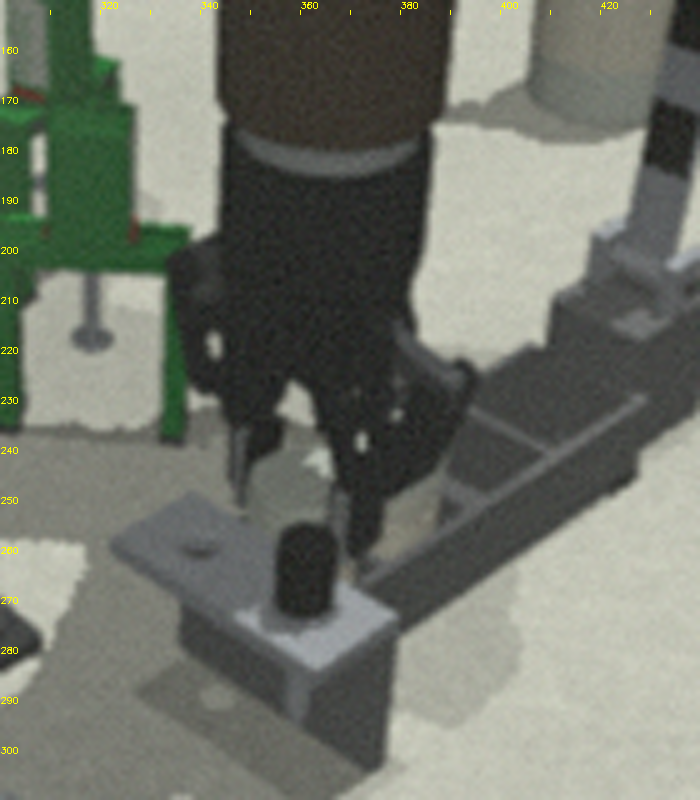

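Request:
{"method": "drive_tool", "body": {"plan": [[[0.0005,0.002,0.0015],0],[[0,0,0.001],0],[[0,0,0.0007],0],[[0,0,0],0],[[0,0,0],0]]}}

```text
clock: 52.32
position: [537.2, 124.1, 74.9]
ee_rot: [0.708, -0.707, -0.0, 0.0]
contact_force: [-2.3, 0.7, 4.8]
gripper_width: 42.5
```

```bash
python3 go.py 537.4 123.9 75 -90.2
```

```text
t 52.33 pos [537.2 124.1  74.9] ax -89.93 tilt 0.02 w 42.5 F [-2.3  0.7  4.8]
delta tool mm [ 0.2 -0.2 -0.1] dist 0.3 turn 0.27
```

Request:
{"method": "drive_tool", "body": {"plan": [[[0,0,0],0],[[0,0,0],0],[[0,0,0],0],[[0,0,0],0],[[0,0,0],0],[[0,0,-0.02],0],[[0,0,-0.04],0],[[0,0,-0.05],0],[[0,0,-0.04],0],[[0,0,0],0],[[0,0,0],0]], "fingers": -1}}

```text
clock: 53.7
position: [536.7, 124.0, 223.8]
ee_rot: [0.707, -0.707, -0.0, 0.0]
contact_force: [-0.4, -0.3, -0.2]
gripper_width: 85.5
```

```bash
python3 go.py 537.4 123.9 225 -90.2
python3 - <<'E'
from h import *
s=get("scene","s33f"); crop(s,(300,40,480,300),3,"s33")
w=get("wrist","w33")
d=get("top"); crop(d,(95,170,235,270),5,"t33")
E
```

```text
t 53.7 pos [536.7 124.  223.8] ax -89.96 tilt 0.07 w 85.5 F [-0.4 -0.3 -0.2]
delta tool mm [ 0.1 -0.7 -1.2] dist 1.4 turn 0.24
```

View pics/s33.png

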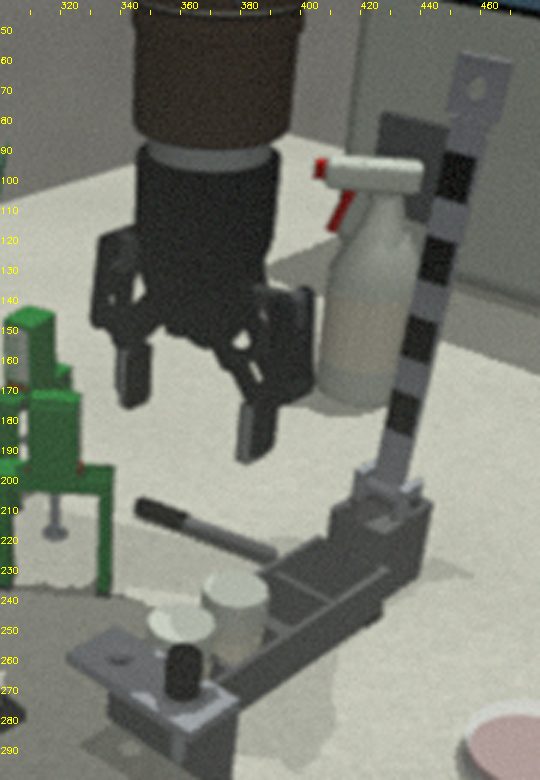

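View pics/w33.png

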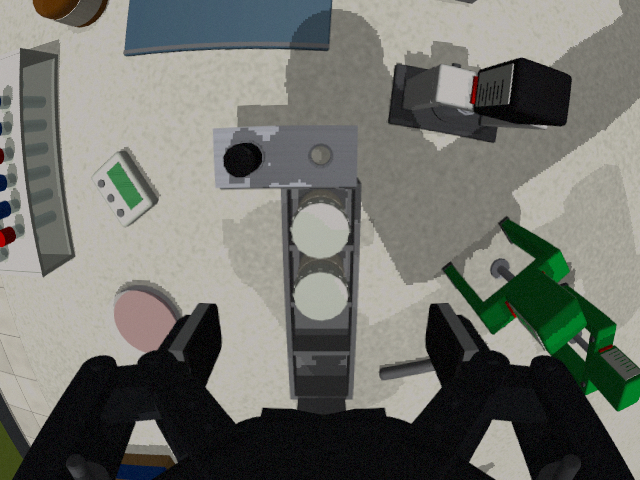

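View pics/t33.png

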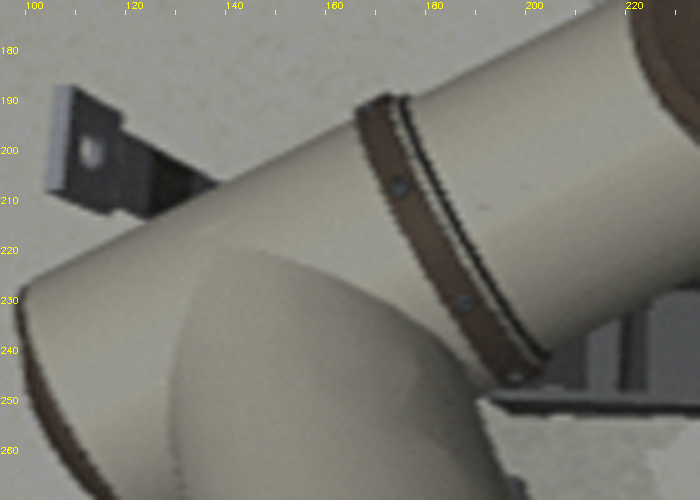

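Run:
```python
from h import *
w=get("wrist"); s=get("scene"); crop(w,(200,110,380,200),4,"w34")
print("lug",atz(w,(320.3,155),76).round(1))
print("pin top",atz(w,(242,159),108).round(1))
def atx(d,uv,x):
    o,v=ray(d,uv); return (o+v*(x-o[0])/v[0]).round(1)
print("eye hole",atx(s,(458.7,69.3),537)); print("bar top", atx(s,(461,58),537))
print("hinge?",atx(s,(432,203),537))
# ring height at gripper: 
def aty(d,uv,p,n):
    o,v=ray(d,uv); return (o+v*((p-o)@n)/(v@n)).round(1)
n=np.array(s["R"])[2]*[1,1,0]
for uv in [(371,92),(371,45),(365,150)]: print(aty(s,uv,np.array([537,124,224]),n))
for uv in [(420,172),(590,235),(575,255)]: print("obst",atz(s,uv,0).round(1))
```

```text
lug [537.8  68.1  76. ]
pin top [587.3  67.3 108. ]
eye hole [537.  381.2 360.6]
bar top [537.  382.2 380.6]
hinge? [537.  368.7  73.1]
[539.3 126.4 370.7]
[536.1 123.1 437.8]
[536.8 123.8 275.1]
obst [345.1 603.2   0. ]
obst [812.3 627.3   0. ]
obst [818.4 522.4   0. ]
```

View pics/w34.png

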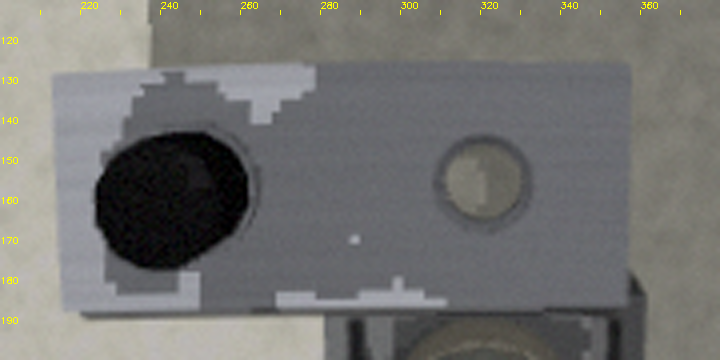

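View pics/s33f.png

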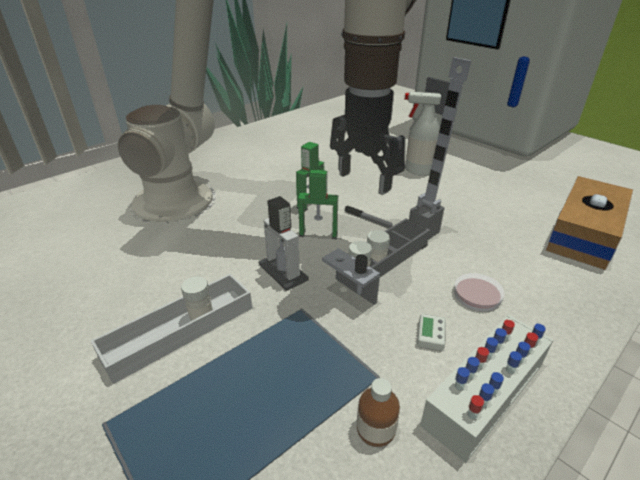

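Run:
```python
from h import *
get("top","t35"); print(arm.read_state()["joints"].round(2))
```

```text
[ 0.52  0.29 -0.22 -0.   -1.06 -0.52]
```

View pics/t35.png

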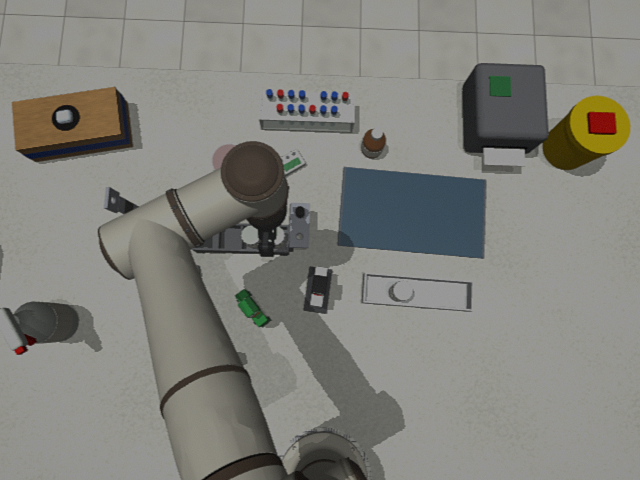

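Request:
{"method": "drive_tool", "body": {"plan": [[[0,0.01,-0.013],0],[[0,0.022,-0.028],0],[[0,0.025,-0.034],0],[[0,0.025,-0.034],0],[[0,0.022,-0.03],0],[[-0.01,0.013,-0.015],0],[[-0.03,0,0],0],[[-0.04,0,0],0],[[-0.04,0,0],0],[[-0.04,0,0],0],[[-0.03,0,0],0],[[-0.01,0,0],0]], "fingers": 1}}

```text
clock: 55.5
position: [419.5, 325.1, 378.8]
ee_rot: [0.708, -0.706, 0.0, 0.0]
contact_force: [0.0, 0.0, 0.3]
gripper_width: 0.3
```

```bash
python3 go.py 420 440 375 -90.2
python3 - <<'E'
from h import *
s=get("scene","s36"); get("top","t36"); print(arm.read_state()["joints"].round(2))
E
```

```text
t 55.5 pos [419.5 325.1 378.8] ax -89.84 tilt 0.01 w 0.3 F [0.  0.  0.3]
delta tool mm [-114.9   -0.8    3.8] dist 114.9 turn 0.36
[ 0.96  0.16 -0.    0.   -1.41 -0.96]
```

View pics/s36.png

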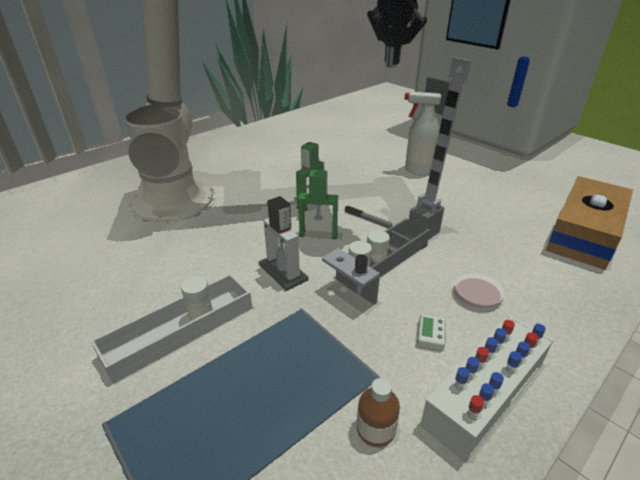

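View pics/t36.png

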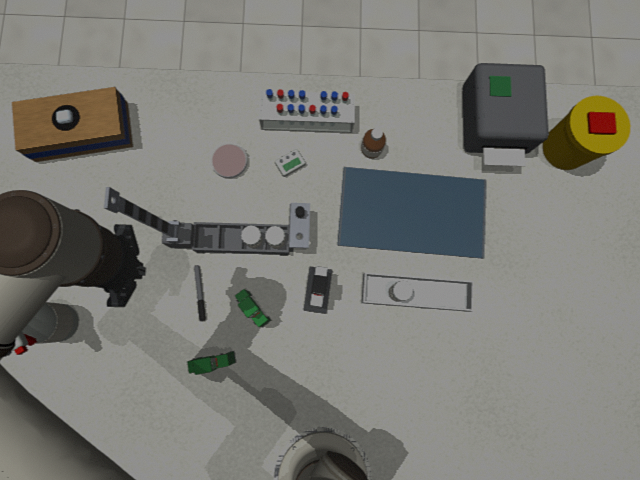

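Request:
{"method": "drive_tool", "body": {"plan": [[[-0.015,0,0],0],[[-0.035,0,0],0],[[-0.035,0,0],0],[[-0.025,-0.01,0],0],[[-0.01,-0.025,0],0],[[0,-0.03,0],0],[[0,-0.03,0],0],[[0,-0.017,0],0],[[0,-0.006,0],0],[[0,0,0],0],[[0,0,0],0]]}}

```text
clock: 56.98
position: [537.4, 444.2, 379.0]
ee_rot: [0.708, -0.707, -0.0, -0.0]
contact_force: [0.1, 0.1, 0.2]
gripper_width: -0.2
```

```bash
python3 go.py 537.5 415 368 -90
python3 - <<'E'
from h import *
d=get("top"); print("eye",atz(d,(113,199.5),361).round(1)); crop(d,(80,150,260,270),4,"t37")
s=get("scene","s37"); w=get("wrist","w37")
E
```

```text
t 56.98 pos [537.4 444.2 379. ] ax -89.91 tilt 0.03 w -0.2 F [0.1 0.1 0.2]
delta tool mm [29.2 -0.  11. ] dist 31.2 turn 0.09
eye [538.5 377.7 361. ]
```

View pics/w37.png

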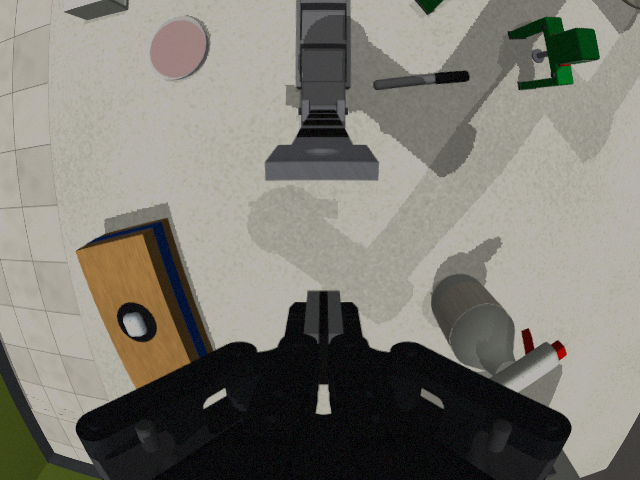

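View pics/s37.png

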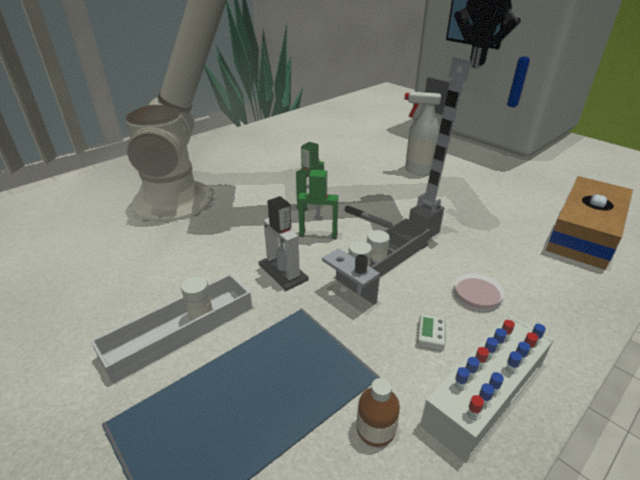

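Request:
{"method": "drive_tool", "body": {"plan": [[[0,0,0.01],0],[[0,0,0.01],0],[[0.02,0,0],0],[[0.015,0,0],0],[[0.01,0,0],0],[[0.01,0,0],0],[[0.01,0,0],0],[[0.01,0,0],0],[[0.01,0,0],0],[[0.01,0,0],0],[[0,0,0],0]]}}

```text
clock: 58.5
position: [538.1, 348.1, 358.6]
ee_rot: [0.707, -0.707, 0.0, 0.0]
contact_force: [-0.3, 0.6, -1.1]
gripper_width: 0.1
```

```bash
python3 go.py 537.5 321 358 -90
python3 - <<'E'
from h import *
s=get("scene"); crop(s,(360,0,560,240),3,"s38");
E
```

```text
t 58.5 pos [538.1 348.1 358.6] ax -89.99 tilt 0.04 w 0.1 F [-0.3  0.6 -1.1]
delta tool mm [27.1  0.6  0.7] dist 27.2 turn 0.01
```

View pics/s38.png

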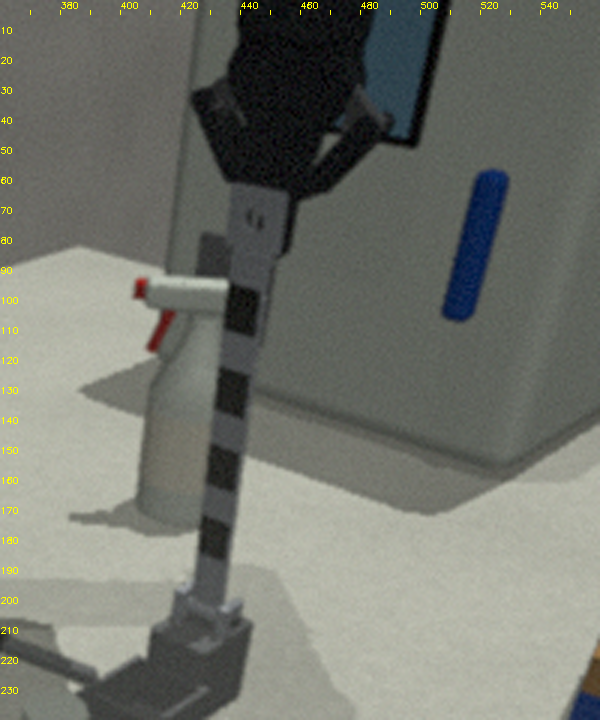

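Request:
{"method": "drive_tool", "body": {"plan": [[[0.013,0,0],0],[[0.014,0,0.0005],0],[[0.019,0,0.004],0],[[0.018,0,0.005],0],[[0.018,0,0.006],0],[[0.0175,0,0.008],0],[[0.0165,0,0.0095],0],[[0.016,0,0.0105],0],[[0.0155,0,0.0115],0],[[0.0145,0,0.0125],0],[[0,0,0],0],[[0,0,0],0]]}}

```text
clock: 60.05
position: [538.5, 187.3, 291.1]
ee_rot: [0.708, -0.707, 0.0, -0.0]
contact_force: [-0.1, 0.2, 0.2]
gripper_width: -0.1
```

```bash
python3 go.py 537.5 186 291 -90
python3 - <<'E'
from h import *
s=get("scene"); crop(s,(300,0,500,300),2,"s39");
E
```

```text
t 60.05 pos [538.5 187.3 291.1] ax -89.93 tilt 0.01 w -0.1 F [-0.1  0.2  0.2]
delta tool mm [1.3 1.  0.1] dist 1.6 turn 0.07
```

View pics/s39.png

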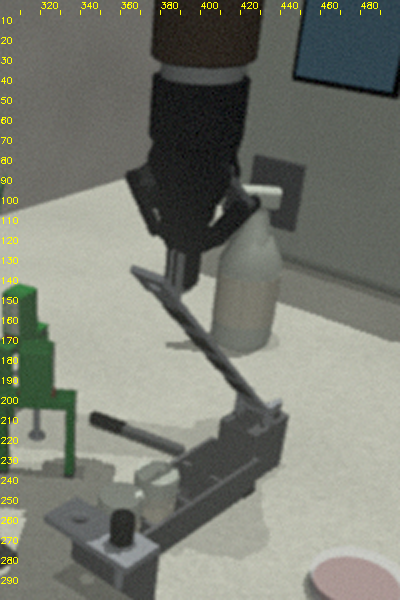

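Request:
{"method": "drive_tool", "body": {"plan": [[[0.0135,0.001,0.013],0],[[0.0125,0,0.0145],0],[[0.011,0,0.016],0],[[0.01,0,0.0165],0],[[0.008,0,0.014],0],[[0.007,0,0.015],0],[[0.005,0,0.015],0],[[0.004,0,0.015],0],[[0.003,0,0.012],0],[[0.002,0,0.012],0],[[0,0,0],0],[[0,0,0],0]]}}

```text
clock: 61.6
position: [537.8, 111.4, 148.3]
ee_rot: [0.708, -0.707, 0.0, -0.0]
contact_force: [0.2, 0.8, -0.3]
gripper_width: -0.3
```

```bash
python3 go.py 537.5 107 112 -90
python3 - <<'E'
from h import *
s=get("scene"); crop(s,(300,80,500,300),3,"s40");
E
```

```text
t 61.6 pos [537.8 111.4 148.3] ax -89.92 tilt 0.05 w -0.3 F [ 0.2  0.8 -0.3]
delta tool mm [ 4.4  0.3 36.3] dist 36.6 turn 0.08
```

View pics/s40.png

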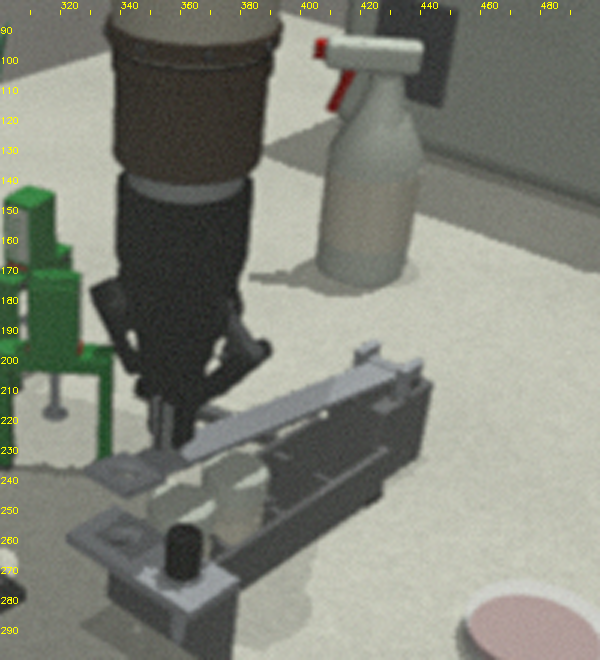

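Good. Last bit down, slowly at the end.

Request:
{"method": "drive_tool", "body": {"plan": [[[0.002,0,0.01],0],[[0.001,0,0.01],0],[[0.001,0,0.008],0],[[0,0,0.004],0],[[0,0,0.003],0],[[0,0,0.002],0],[[0,0,0.001],0],[[0,0,0],0]]}}

```text
clock: 62.65
position: [537.5, 107.2, 110.1]
ee_rot: [0.708, -0.707, 0.0, -0.0]
contact_force: [0.1, -0.0, 0.1]
gripper_width: 0.1
```

```bash
python3 go.py 537.5 107 110 -90
python3 - <<'E'
from h import *
s=get("scene"); crop(s,(300,150,460,300),4,"s41");
E
```

```text
t 62.65 pos [537.5 107.2 110.1] ax -89.94 tilt 0.02 w 0.1 F [ 0.1 -0.   0.1]
delta tool mm [ 0.2 -0.   0.1] dist 0.2 turn 0.06
```

View pics/s41.png

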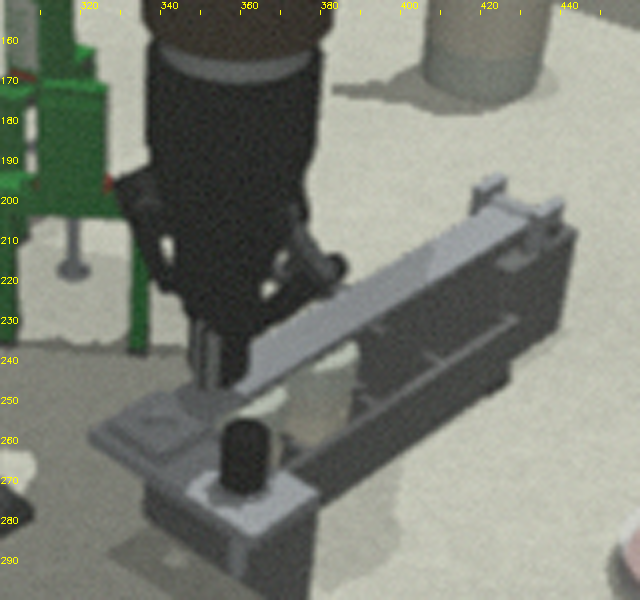

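Request:
{"method": "drive_tool", "body": {"plan": [[[0,0,0.001],0],[[0,0,0.001],0],[[0,0,0.001],0],[[0,0,0],0],[[0,0,0],0]]}}

```text
clock: 63.32
position: [537.7, 107.3, 109.0]
ee_rot: [0.708, -0.706, 0.0, -0.0]
contact_force: [-4.1, 0.1, 10.5]
gripper_width: 0.4
```

Request:
{"method": "drive_tool", "body": {"plan": [[[0,0,-0.015],0],[[-0.005,-0.005,-0.03],0],[[-0.005,-0.01,-0.035],0],[[0,-0.01,-0.02],0],[[0,0,0],0],[[0,0,0],0]], "fingers": 0.1}}

```text
clock: 64.08
position: [561.4, 116.9, 205.9]
ee_rot: [0.707, -0.707, -0.001, 0.001]
contact_force: [-0.8, -0.4, -1.2]
gripper_width: 38.4
```

```bash
python3 go.py 588 120 210 -90
python3 - <<'E'
from h import *
w=get("wrist","w42"); crop(w,(220,90,400,230),4,"w42c")
E
```

```text
t 64.08 pos [561.4 116.9 205.9] ax -89.97 tilt 0.13 w 38.4 F [-0.8 -0.4 -1.2]
delta tool mm [ -3.1 -26.6  -4.1] dist 27.1 turn 0.03
```

View pics/w42c.png

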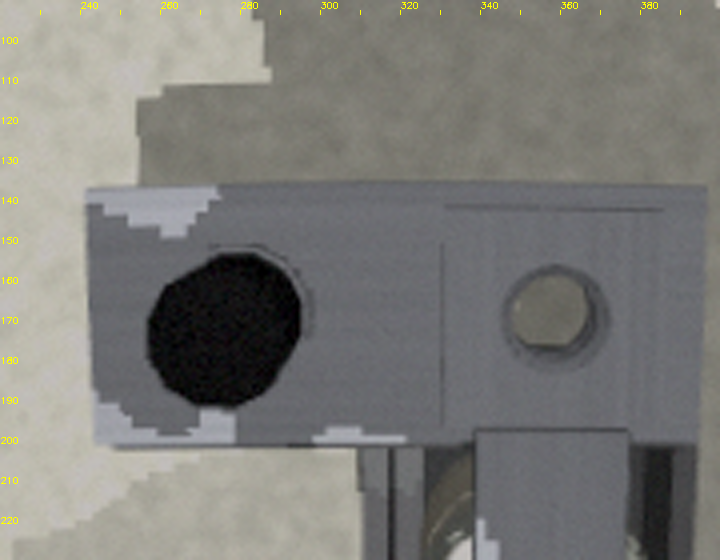

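View pics/w42.png

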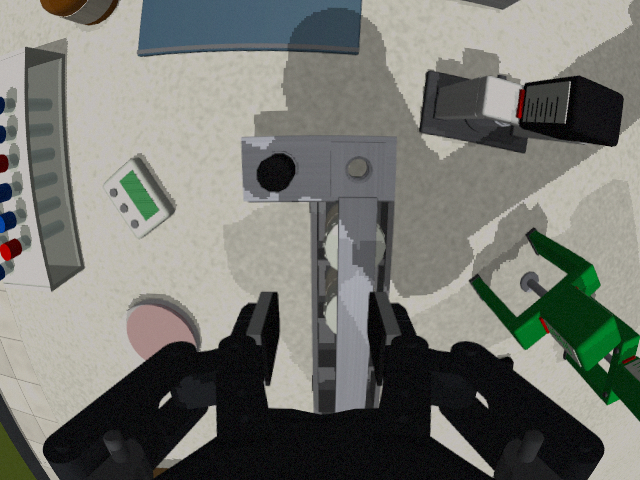

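```bash
cat > pinfit.py <<'E'
from h import *
from scipy.optimize import least_squares
def bbox(w,x,y,z0,z1,r=11):
    a=np.linspace(0,2*np.pi,60); P=[(x+r*np.cos(t),y+r*np.sin(t),z) for t in a for z in (z0,z1)]
    q=proj(w,P); return np.r_[q.min(0),q.max(0)]
def fit(w,bb,z0,z1,r=11,p0=(588,68)):
    o=least_squares(lambda p:bbox(w,p[0],p[1],z0,z1,r)-bb,p0,diff_step=1e-4); return o.x.round(1),o.fun.round(1)
E
python3 - <<'E'
from pinfit import *
w=get("wrist")
print("pin",fit(w,np.array([256.75,153.25,295.5,192]),76,108))
print("hole84",fit(w,np.array([345.75,156.2,372.3,182.5]),84,84,7,(537,68)), atz(w,(359.1,169.3),84))
m=(w["img"].max(2)<25); m[:140]=0;m[200:]=0;m[:,:240]=0;m[:,310:]=0
v,u=np.nonzero(m);print(u.min(),u.max(),v.min(),v.max())
E
```

```text
pin (array([589.1,  68.6]), array([-1. , -1.1,  1.1,  1. ]))
hole84 (array([537.2,  68.3]), array([ 2.5,  2.4, -2.5, -2.5])) [537.2000305   68.28604613  84.        ]
257 294 154 191
```

```bash
python3 go.py 589.1 68.6 106 -90
```

```text
t 64.17 pos [561.4 116.8 205.7] ax -89.95 tilt 0.16 w 38.2 F [ 0.3 -0.7 -0.4]
delta tool mm [ 48.1 -28.   99.6] dist 114.1 turn 0.05
```

Request:
{"method": "drive_tool", "body": {"plan": [[[0.014,-0.008,0],0],[[0.022,-0.013,0],0],[[0.0121,-0.007,0.01],0],[[0,0,0.025],0],[[0,0,0.025],0],[[0,0,0.015],0],[[0,0,0],0],[[0,0,0],0]]}}

```text
clock: 65.18
position: [591.1, 69.2, 132.8]
ee_rot: [0.708, -0.707, 0.0, -0.001]
contact_force: [0.3, 0.5, 0.6]
gripper_width: 38.5
```

```bash
python3 go.py 589.1 68.6 106 -90
python3 - <<'E'
from h import *
w=get("wrist","w43"); s=get("scene"); crop(s,(310,190,410,310),6,"s43")
E
```

```text
t 65.17 pos [591.1  69.2 132.8] ax -89.92 tilt 0.09 w 38.5 F [0.3 0.5 0.6]
delta tool mm [ 0.6  2.1 26.8] dist 26.8 turn 0.08
```

View pics/w43.png

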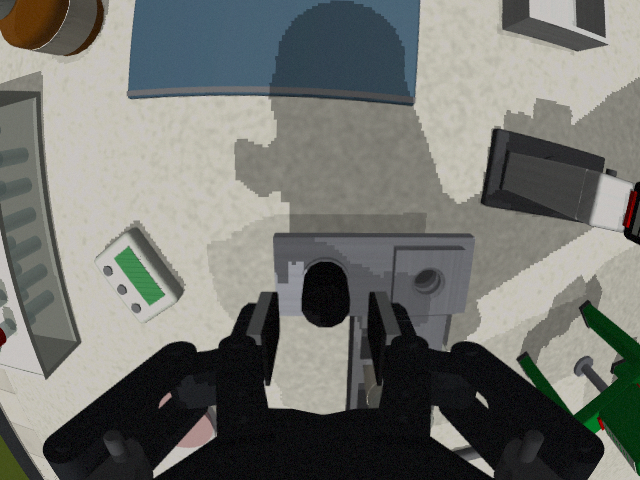

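View pics/s43.png

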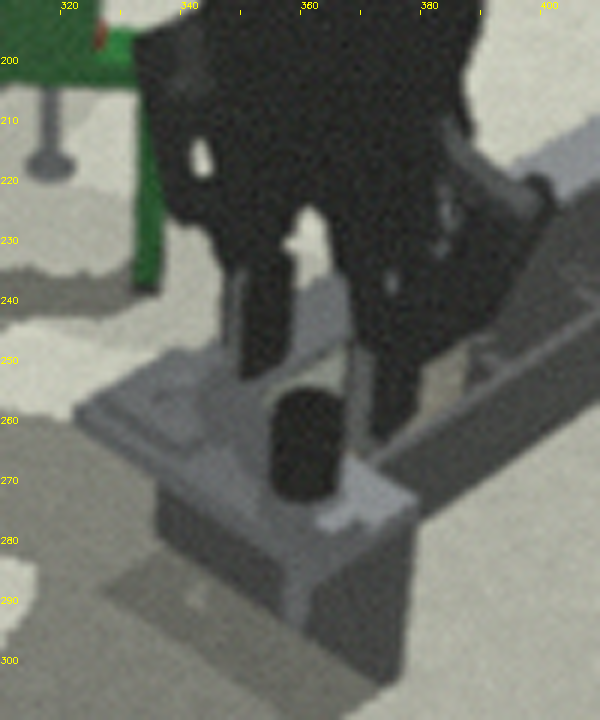

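Request:
{"method": "drive_tool", "body": {"plan": [[[0.0005,0.002,0.01],0],[[0,0,0.01],0],[[0,0,0.006],0],[[0,0,0],0],[[0,0,0],0]]}}

```text
clock: 65.9
position: [588.7, 68.7, 106.1]
ee_rot: [0.708, -0.707, 0.0, -0.0]
contact_force: [0.2, -0.1, 0.8]
gripper_width: 38.3
```

```bash
python3 go.py 589.1 68.6 106 -90
python3 - <<'E'
from h import *
w=get("wrist"); crop(w,(220,200,440,400),3,"w44")
E
```

```text
t 65.9 pos [588.7  68.7 106.1] ax -89.93 tilt 0.02 w 38.3 F [ 0.2 -0.1  0.8]
delta tool mm [ 0.1 -0.4  0.1] dist 0.5 turn 0.07
```

View pics/w44.png

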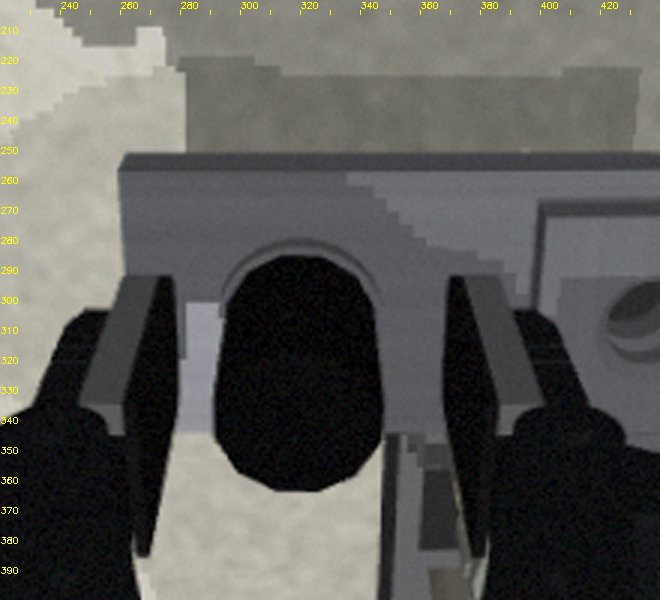

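Request:
{"method": "drive_tool", "body": {"plan": [[[0,0,0],0],[[0,0,0],0],[[0,0,0],0],[[0,0,0],0],[[0,0,0],0],[[0,0,0],0]], "fingers": 1}}

```text
clock: 66.7
position: [588.8, 68.7, 106.5]
ee_rot: [0.708, -0.707, 0.0, -0.0]
contact_force: [-0.7, -0.2, 5.3]
gripper_width: 20.2
```

Request:
{"method": "drive_tool", "body": {"plan": [[[0,0,-0.01],0],[[0,0,-0.02],0],[[0,0,-0.025],0],[[0,0,-0.02],0],[[0,0,-0.01],0],[[0,0,0],0],[[0,0,0],0]]}}

```text
clock: 67.58
position: [587.7, 68.4, 189.9]
ee_rot: [0.707, -0.707, -0.001, 0.001]
contact_force: [0.6, -0.1, 0.2]
gripper_width: 20.6
```

```bash
python3 go.py 537.2 68.4 193 -90
python3 - <<'E'
from h import *
w=get("wrist","w45"); s=get("scene"); crop(s,(290,140,430,300),5,"s45")
E
```

```text
t 67.58 pos [587.7  68.4 189.9] ax -89.96 tilt 0.13 w 20.6 F [ 0.6 -0.1  0.2]
delta tool mm [ 0.  50.6 -3. ] dist 50.6 turn 0.04
```

View pics/s45.png

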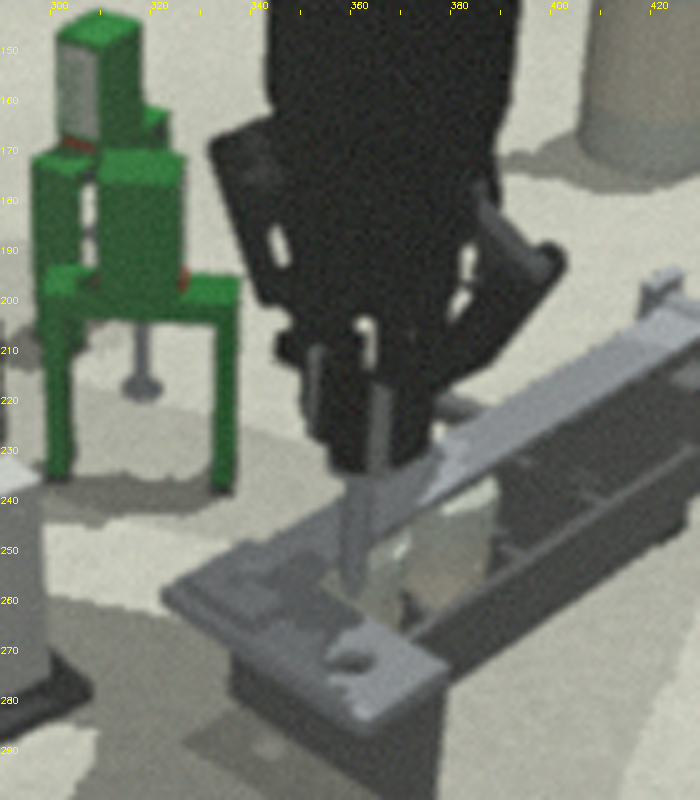

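View pics/w45.png

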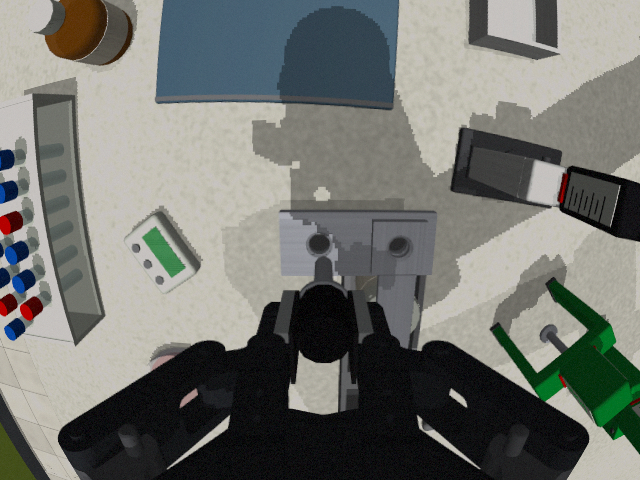

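Run:
```python
from h import *
w=get("wrist"); crop(w,(270,200,440,370),4,"w46"); p=arm.read_state()["position"]
print(p, "tip pred",proj(w,[(p[0],p[1],p[2]-85.5)]), "park",proj(w,[(589.2,68.3,76)]),"hole",proj(w,[(537.2,68.3,84)]))
```

```text
[587.99731318  68.49623041 190.0468075 ] tip pred [[321.79034258 259.73444145]] park [[319.99587941 244.14651238]] hole [[400.56611407 247.94418161]]
```

View pics/w46.png

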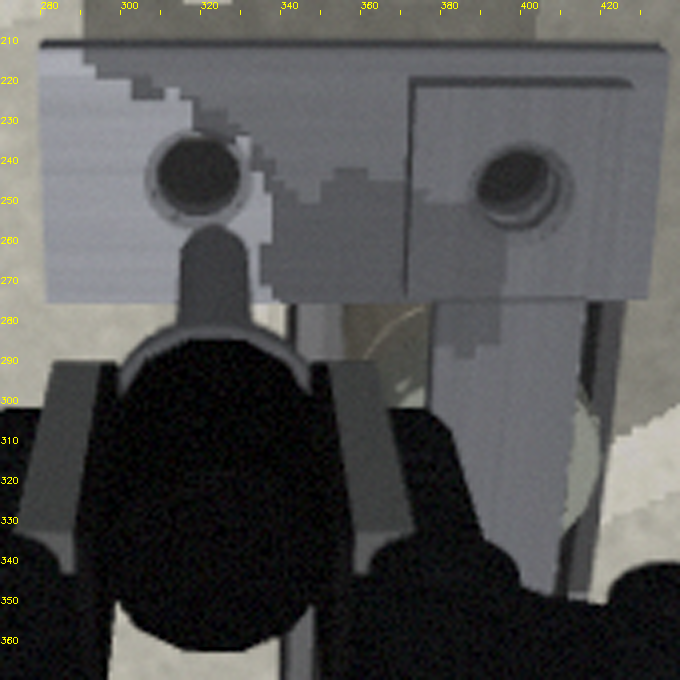

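```bash
python3 go.py 537.8 68.4 180 -90
```

```text
t 67.72 pos [588.   68.5 190. ] ax -89.94 tilt 0.11 w 20.3 F [ 0.4  0.9 -0.3]
delta tool mm [ 0.  50.2 10.1] dist 51.2 turn 0.06
```

Request:
{"method": "drive_tool", "body": {"plan": [[[0,0.012,0],0],[[0,0.02,0],0],[[0,0.013,0],0],[[0,0.0052,0],0],[[0,0,0.005],0],[[0,0,0.005],0],[[0,0,0],0],[[0,0,0],0],[[0,0,0],0]]}}

```text
clock: 68.85
position: [538.5, 68.6, 181.0]
ee_rot: [0.707, -0.707, 0.0, -0.0]
contact_force: [-0.0, 0.2, -1.1]
gripper_width: 19.9
```

```bash
python3 go.py 537.8 68.4 172 -90
python3 - <<'E'
from h import *
w=get("wrist"); crop(w,(240,200,420,370),4,"w47"); p=arm.read_state()["position"]
print(p, "tip pred",proj(w,[(p[0],p[1],p[2]-85.5)]),"hole",proj(w,[(537.2,68.3,84)]))
s=get("scene"); crop(s,(290,200,400,300),6,"s47")
E
```

```text
t 68.85 pos [538.5  68.6 181. ] ax -89.94 tilt 0.01 w 19.9 F [-0.   0.2 -1.1]
delta tool mm [0.2 0.7 9. ] dist 9.1 turn 0.06
[538.41744062  68.58819655 181.08937888] tip pred [[322.37698455 259.56169762]] hole [[324.39653481 252.47053367]]
```

View pics/w47.png

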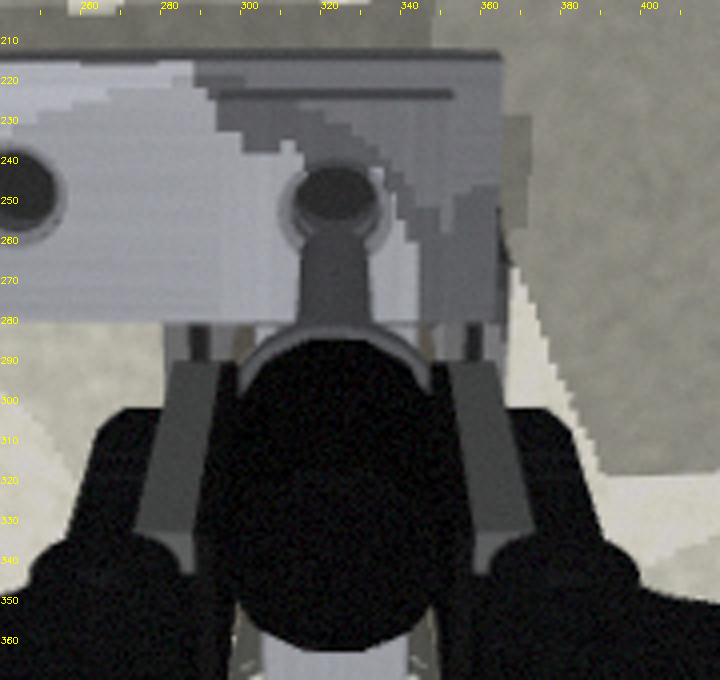

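View pics/s47.png

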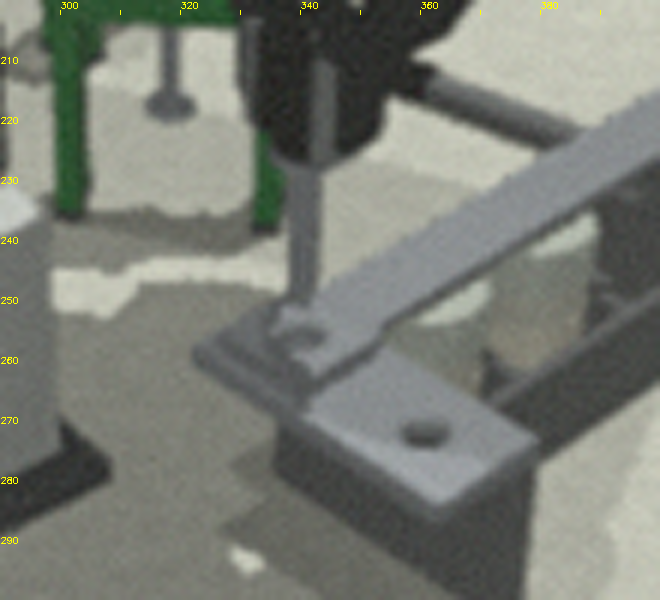

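Request:
{"method": "drive_tool", "body": {"plan": [[[0,0.0002,0.004],0],[[0,0,0.004],0],[[0,0,0.003],0],[[0,0,0.003],0],[[0,0,0.002],0],[[0,0,0],0],[[0,0,0],0]]}}

```text
clock: 69.82
position: [538.1, 68.6, 165.1]
ee_rot: [0.707, -0.707, 0.0, -0.0]
contact_force: [0.7, 0.4, -0.6]
gripper_width: 20.1
```

```bash
python3 go.py 537.8 68.4 114.5 -90
python3 - <<'E'
from h import *
w=get("wrist"); crop(w,(240,200,420,370),4,"w48")
s=get("scene"); crop(s,(290,200,400,300),6,"s48")
E
```

```text
t 69.83 pos [538.1  68.6 165.1] ax -89.94 tilt 0.01 w 20.1 F [ 0.7  0.4 -0.6]
delta tool mm [ 0.2  0.4 50.6] dist 50.6 turn 0.06
```

View pics/w48.png

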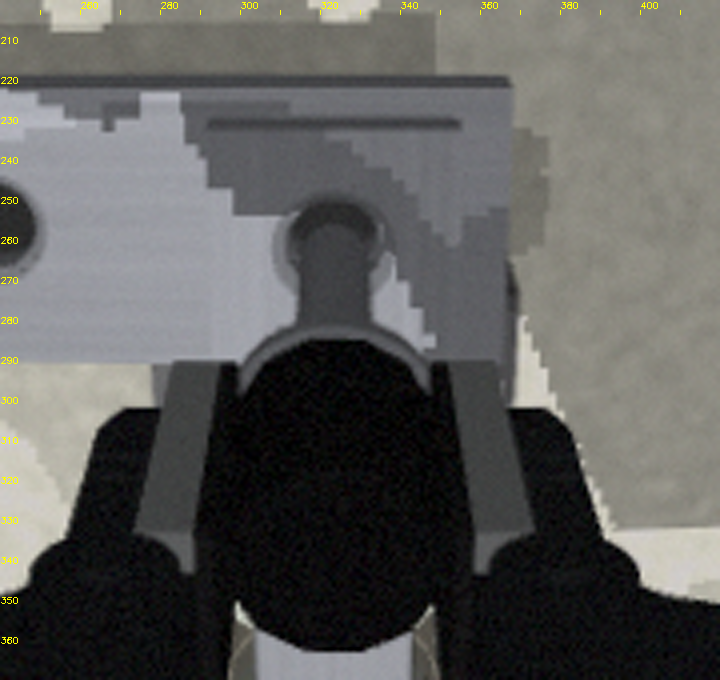

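View pics/s48.png

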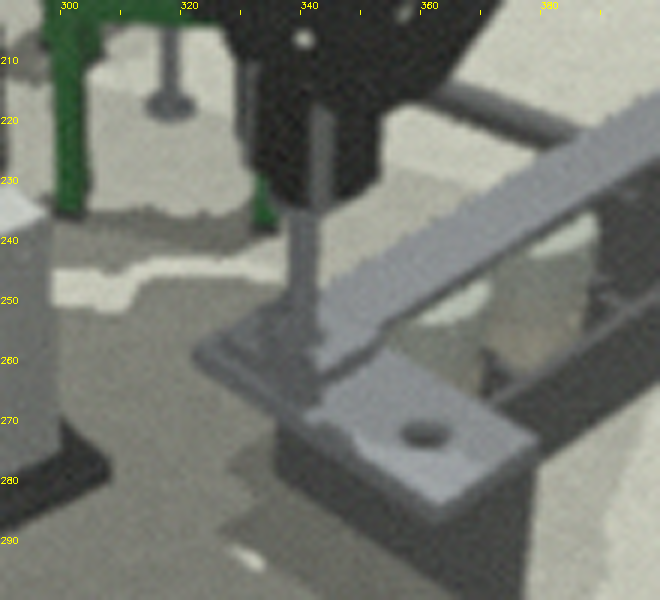

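Request:
{"method": "drive_tool", "body": {"plan": [[[0,0.0001,0.003],0],[[0,0,0.003],0],[[0,0,0.003],0],[[0,0,0.003],0],[[0,0,0.003],0],[[0,0,0],0]]}}

```text
clock: 70.68
position: [537.8, 68.5, 149.7]
ee_rot: [0.707, -0.707, -0.0, 0.0]
contact_force: [0.1, -1.0, -0.1]
gripper_width: 20.2
```

Request:
{"method": "drive_tool", "body": {"plan": [[[0,0,0.005],0],[[0,0,0.005],0],[[0,0,0.005],0],[[0,0,0.004],0],[[0,0,0],0]]}}

```text
clock: 71.3
position: [537.7, 68.5, 130.6]
ee_rot: [0.707, -0.707, -0.0, 0.0]
contact_force: [0.0, 0.3, -0.7]
gripper_width: 20.3
```

```bash
python3 go.py 537.8 68.4 114.5 -90
```

```text
t 71.3 pos [537.7  68.5 130.6] ax -89.94 tilt 0.05 w 20.3 F [ 0.   0.3 -0.7]
delta tool mm [ 0.1 -0.1 16.1] dist 16.1 turn 0.06
```

Sliding freely. Down to the head.

Request:
{"method": "drive_tool", "body": {"plan": [[[0,0,0.004],0],[[0,0,0.004],0],[[0,0,0.003],0],[[0,0,0.002],0],[[0,0,0.0015],0],[[0,0,0.001],0],[[0,0,0],0],[[0,0,0],0]]}}

```text
clock: 72.3
position: [538.0, 68.6, 115.6]
ee_rot: [0.708, -0.707, 0.0, -0.0]
contact_force: [0.6, -0.5, -0.1]
gripper_width: 20.1
```

```bash
python3 go.py 537.8 68.4 114.5 -90
python3 - <<'E'
from h import *
s=get("scene"); crop(s,(290,200,400,300),6,"s49")
E
```

```text
t 72.3 pos [538.   68.6 115.6] ax -89.94 tilt 0.01 w 20.1 F [ 0.6 -0.5 -0.1]
delta tool mm [0.2 0.2 1.1] dist 1.1 turn 0.06
```

View pics/s49.png

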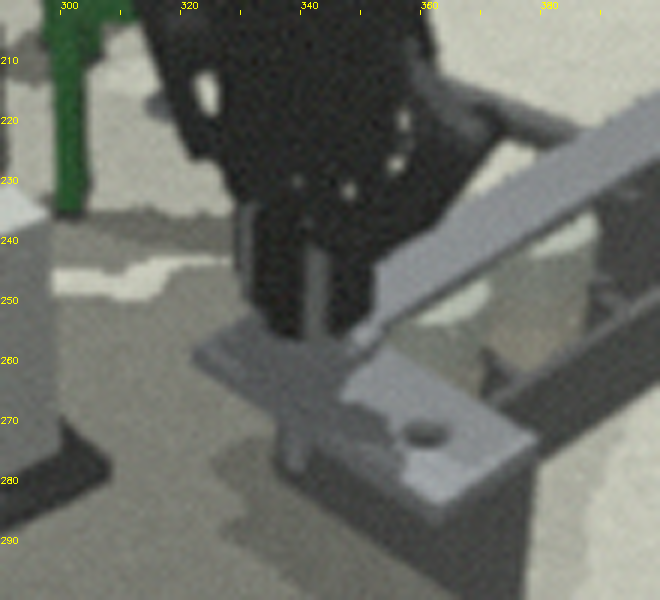

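Request:
{"method": "drive_tool", "body": {"plan": [[[0,0,0.001],0],[[0,0,0.001],0],[[0,0,0.0005],0],[[0,0,0],0],[[0,0,0],0]]}}

```text
clock: 72.97
position: [538.1, 68.6, 114.4]
ee_rot: [0.708, -0.707, 0.0, -0.0]
contact_force: [-3.3, -0.9, 8.2]
gripper_width: 20.1
```

Head seated at 114.4 mm with 8 N. Releasing (finger closure 0.1) and lifting.

Request:
{"method": "drive_tool", "body": {"plan": [[[0,0,-0.0005],0],[[0,0,0],0],[[0,0,0],0],[[0,0,0],0],[[0,0,0],0],[[0,0,-0.015],0],[[0,0,-0.03],0],[[0,0,-0.04],0],[[-0.02,0,-0.04],0],[[-0.03,0,-0.02],0],[[-0.01,0,0],0],[[0,0,0],0]], "fingers": 0.1}}

```text
clock: 74.47
position: [537.2, 128.7, 258.0]
ee_rot: [0.708, -0.706, -0.0, 0.001]
contact_force: [0.8, -0.7, 0.7]
gripper_width: 38.5
```

Run:
```python
from pinfit import *
from go import go
go(537,130,230,-90)
w=get("wrist","w50"); s=get("scene","s50"); crop(s,(290,180,450,310),5,"s50c"); crop(w,(240,110,400,250),4,"w50c")
d=get("top","t50"); crop(d,(160,170,330,330),4,"t50c")
```

```text
t 74.47 pos [537.2 128.7 258. ] ax -89.89 tilt 0.08 w 38.5 F [ 0.8 -0.7  0.7]
delta tool mm [-1.3  0.2 28. ] dist 28.0 turn 0.11
```

View pics/s50.png

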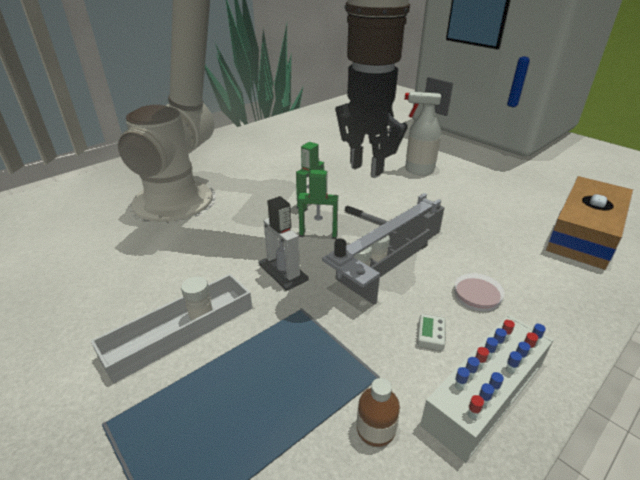

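View pics/s50c.png

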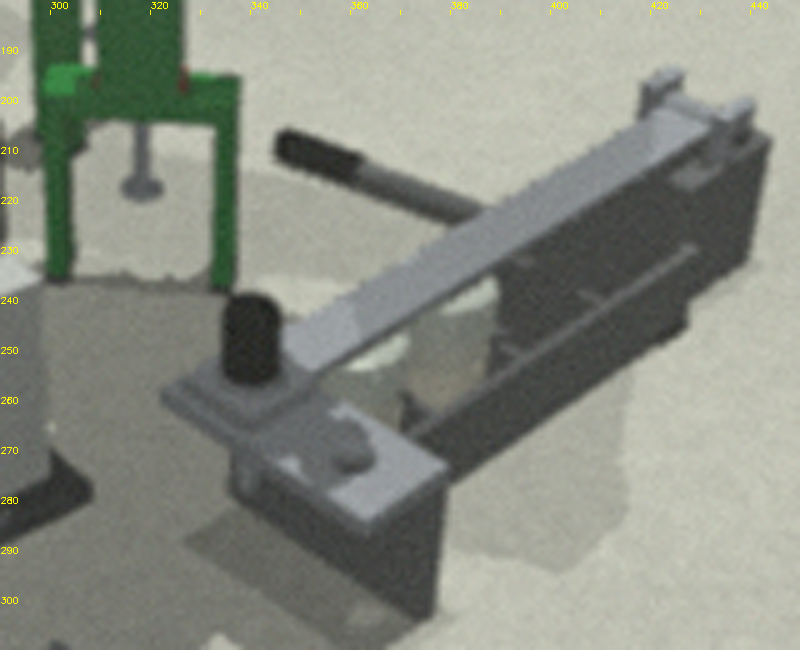

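View pics/w50.png

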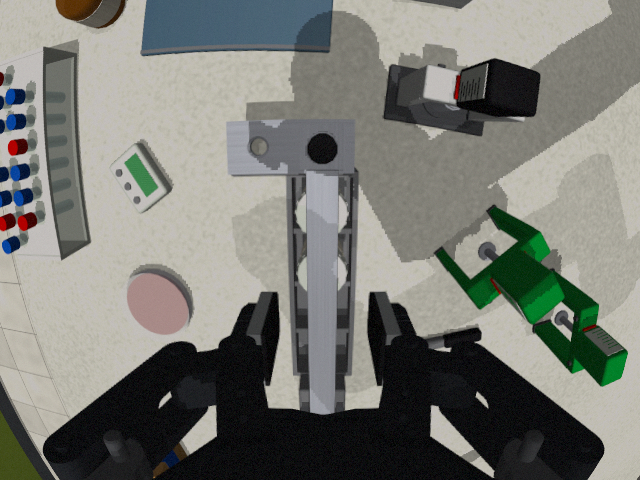

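View pics/t50.png

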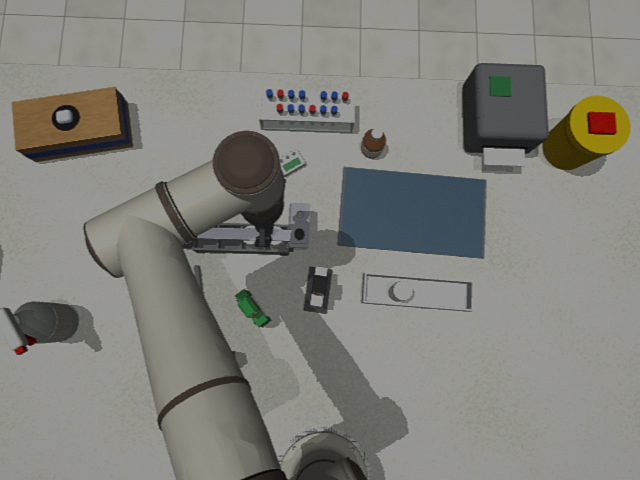

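Run:
```python
from pinfit import *
w=get("wrist"); m=(w["img"].max(2)<28); m[:125]=0;m[175:]=0;m[:,:300]=0;m[:,350:]=0
v,u=np.nonzero(m); bb=np.array([u.min(),v.min(),u.max()+1,v.max()+1.]); print("pin at",fit(w,bb,84,116,11,(537,68)))
print(arm.job_done(), arm.read_state()["clock"])
```

```text
pin at (array([537.3,  68.7]), array([-0.9, -1.8,  0.9,  1.6]))
the job is handed in; nothing more can be done
the job is handed in; nothing more can be done
```

I finished the job and handed it in after about 75 s of robot time; the hand-in gives no verdict, so I don't know whether it passed.

**Gauging:** There were three pots, in places 1 to 3; place 4 was empty. I gauged them left to right, pressing the legs onto the board with about 7–9 N and holding for over a second each:

| Pot | Height from the pointer | Verdict |
|---|---|---|
| 1 | about 71 mm | cap home |
| 2 | about 78 mm | cap not home |
| 3 | about 70.5 mm | cap home |

**Placing:** The gauge went back on its stand over the pillar. Pots 1 and 3 are in two neighbouring carrier pockets, and pot 2 is in the re-capping tray. Pot 3 was knocked to about (583, -224) mm before I fetched it; I found it again with the wrist camera and picked it up there.

**Bar and pin:** I pushed the bar down until it stopped firmly with its top at 84 mm, which is the shut height. The pin slid in freely and its head seated on the bar with 8 N.

**Last checks:** The final pictures show:
- **Bar and pin:** the bar is level, and the pin sits within about 1 mm of the lock hole's axis.
- **Gauge and pots:** the gauge is upright on its stand and all three pots are upright.
- **Rest of the bench:** the other things look unmoved, and the gripper is clear of everything.

The only mismatch was in the camera readings: pointer heights and positions from different views differed by 1–4 mm, which did not affect any decision.

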